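Seat the ointment canister and vent it through the tilted nipple

TASK

Set the ointment canister fully home on the doser's two pegs and let go of it. Then take the hand coupler, press it squarely over the tilted nipple until the spring collar snaps down to about the bottom of its travel, and keep it pressed there: finish while the gripper is still holding the coupler down against the spring. Leave the other things on the counter where they are.

Things in the scene. Friction and masses are not known exactly. Their poses are not given: they have to be found in the camera images.
- unit: Ointment doser base, fixed to the counter (where it stands differs each time): white plate 160 mm (x) by 260 mm (y), 20 mm high. Origin: centre of its underside, z up. On its +y half lies the steel seat with two pegs, on its -y half the tilted nipple. Between it and the robot lie a flat tray and a roll of tape, under 20 mm high, stuck down.
- seat (a point): Centre of the seat's top face, 26 mm above the counter, axes as unit (65 mm from the unit's origin along its +y). Two upright pegs stand on the seat at 48 mm to either side along x: 11 mm thick, 24 mm high, the top 8 mm tapering to 4 mm.
- nipple: Tilted steel nipple fixed on the doser. z: its axis, outward (up, leaning 25 degrees from vertical to the unit's -x); y: the unit's y. Origin: on the axis, in the top face of the unpressed spring collar, at (-10, -65, 75) mm in the unit's frame. The stem, 14 mm thick, stands 24 mm beyond the origin, its last 7 mm tapering to 6 mm.
- collar (a joint): Travel of the spring collar (ring round the nipple's stem, 36 mm outside, 8 mm thick) down the axis, m: 0 at rest, 0.010 at the stop. It resists with 3 N at first, 10 N at 2 mm, then snaps: 4.5 N near 7 mm, rising to 11 N at the stop; two dark jaws beside it spread and close again meanwhile. Springs back when let go.
- canister: Loose ointment canister, 0.3-0.5 kg, upright, on the robot's left or right. Origin: centre of its underside. Steel flange 124 (x) by 56 (y) by 10 mm with a 14 mm through hole 48 mm to either side along x; either way round fits. White drum, 54 mm diameter, up to z = 96 mm. On top a grip bar along x: 50 long, 14 thick (y), z = 96 to 124 mm. Fully home, its origin is on seat.
- coupler: Loose hand coupler, 0.13-0.25 kg, round, upright, mouth down, on the other side from the canister. Origin: centre of its mouth; z to the grip end. Steel socket 32 mm across, bore 17 mm, 40 mm deep; flange 44 mm across, z = 40 to 48; grip barrel 26 mm across up to z = 90, tapered to 97 mm. On the nipple it meets the collar when its origin is on nipple's and the z axes agree.
- jar: Bystander: white jar, 54 mm diameter, 50 mm high. Origin under its centre.
- bottle: Bystander: white pill bottle, 48 mm diameter, 85 mm high. Origin under its centre.
- carton: Bystander: light blue carton, 60 x 110 x 45 mm high. Origin under its centre.
- mortar: Bystander: white ceramic bowl, 90 mm across, 60 mm high. Origin under its centre.
Things that resemble listed ones, but are neither listed nor needed, are in the scene too. What is shaped like the canister but orange or red is not meant.

How it is judged:
By the outcome, as a careful person would: the job done as asked, in the order asked, and still so for the second after the job is handed in, while the arm keeps its last pose, push and grip.
It also fails if it takes over 61 s, if anything falls off the work surface, if the arm or the gripper's body presses on something with over 40 N, if the wrist force passes 120 N, or if a joint passes its speed limit or range.

ROBOT

A 6-joint arm with a two-finger parallel gripper is mounted at the origin on the work surface. World frame = base frame: x ahead of the robot, y to its left, z up, the work surface at z = 0. Lengths are in m, angles in rad, forces in N, time in s.
With the tool pointing down it reaches from about 0.275 to 0.85 m from the base axis. Payload 5.2 kg.
Tool frame: the origin (TCP) lies between the finger pads; the fingertips stand 22 mm ahead of it and the grasp point (between the pads) lies 3 mm ahead of it; x points along the fingers, y is the direction in which the jaws open and shut, and the axes are right-handed (so a half turn about x gives the same grasp; the last joint's range is limited). The gripper opens to 85 mm and grips with 20 to 120 N. Pads are 22 mm wide; open, the fingers measure 114 mm over their backs; the gripper's body (76 mm by 85 mm) begins 54 mm behind the grasp point. The pads swing forward as they close: fully open they stand 13 mm farther back than shut.
Start: joints at [0.974, 0.259, 1.535, -0, 1.348, -0.203], TCP at [0.211, 0.508, 0.23] pointing down, gripper open.
Joint ranges: [-3.14, 3.14], [-0.91, 2.08], [0.19, 2.58], [-1.22, 4.36], [0.22, 2.71], [-3.12, 3.12]. Speed limits (rad/s): [2.57, 2.57, 3.14, 3.14, 3.14, 3.14].

INTERFACE

Orientations are given as a unit quaternion [w, x, y, z].
In Python, from station import sensors, cams, ticket gives the robot as it stands.
- The arm moves only by the tool arm_command, never from a script. Its argument "series" is a list of rows, each a list of 7 numbers: the turn, a rotation vector about the world's x, y, z in rad, then the shift along the world's x, y, z in m, then the closure, from -1 (fully open) to 1 (shut). In form: [[rx, ry, rz, x, y, z, grip], ...]. A call has 1 to 12 rows; each row is the pose to reach, as a shift and turn from the pose commanded when the call began; what a row does not reach only later rows make up. A row lasts 1/10 s, in which the tool goes at most 50 mm and 8.59 degrees, less where a joint would pass 70% of its speed; a pose out of reach is approached as far as the arm can. A call with a gripper value outside its range is refused whole. The fingers move at their own pace and stop on an object; "newtons" is the grip in N (left out, the last holds). Time passes only in rows, so rows that repeat a pose let the fingers close. It gives the time, the measured TCP pose, the force and the opening at its end, in the units of the state.
- sensors.read_state(): the state, without advancing time (a new reading comes with each control period).
- cams.read_camera(name): name is "side" or "top" or "wrist"; returns a dict with "image" (480x640x3 uint8, red, green, blue), "z_map" (480x640 float32, m along the optical axis (not along the pixel's ray), 0 where there is no reading), "camera_matrix" (3x3 intrinsics, pixels), "R" (3x3) and "t" (3): a world point X has camera coordinates R X + t. Camera axes: x right, y down, z forward; pixel columns grow to the right and rows downward; lengths in m; the calibration is good to about 2 mm. The wrist camera is an equidistant fisheye: a pixel r from the principal point sees the ray r / f radians off the axis. A picture is of the moment at which its call begins.
- ticket.hand_in(): hands the job in, once; it reports no verdict.
The state is a dict: "clock": time; "joint_positions": joint angles; "dq": joint speeds; "tau": joint torques, N m; "ee_pos": TCP position; "ee_rot": TCP orientation; "wrist_force": force on the tool from outside, world axes, zero at the start; "wrist_torque": the same for the moment, N m; "grip_width": finger opening in m.
Only numpy, scipy, OpenCV 4.12 (cv2) and the standard library are available. Lean on these libraries where they do the work, as an engineer would, in place of code of your own. Each camera call takes 0.05 s, during which the arm holds its last target.

## Working session

There is one attempt and no reset: what is moved stays moved. The work goes in short steps, Python scripts to look and compute and a tool call to move; the robot and the scene stay as the last step left them, time stands still between calls to the robot, and variables do not carry over. Pictures are saved under pics/ and viewed, and the job is handed in when it is done.

Besides the shell and the picture viewer there is one more tool, called by a JSON object that holds its "name" and its "arguments", one argument or row to a line. arm_command: Moves the arm, as the interface text tells. Its arguments: {"type":"object","properties":{"series":{"type":"array"},"newtons":{"type":"number"}},"required":["series"]}

```bash
ls; mkdir -p pics; python3 - <<'E'
from station import sensors,cams
import cv2,numpy as np
s=sensors.read_state()
for k,v in s.items(): print(k,np.round(v,4))
for n in ["side","top","wrist"]:
    c=cams.read_camera(n)
    cv2.imwrite(f"pics/{n}0.png",c["image"][:,:,::-1])
    np.savez(f"{n}0.npz",**c)
    print(n,c["camera_matrix"].round(1).tolist(),c["R"].round(3).tolist(),c["t"].round(3), (-c["R"].T@c["t"]).round(3))
E
```

```text
pics
clock 0.0
joint_positions [ 0.9742  0.2594  1.5361 -0.      1.348  -0.2028]
dq [-0.0006  0.0017  0.0005  0.0008 -0.001   0.0011]
tau [-2.00000e-04 -4.46021e+01 -2.90577e+01 -6.00000e-04  1.16000e-02
  0.00000e+00]
ee_pos [0.2107 0.5075 0.2288]
ee_rot [ 0.6932  0.1377  0.6937 -0.1389]
wrist_force [-0.7794  0.4078  0.0712]
wrist_torque [-0.0303 -0.0104  0.0165]
grip_width 0.0856
side [[500.5, 0.0, 320.7], [0.0, 500.5, 241.5], [0.0, 0.0, 1.0]] [[-0.992, -0.122, 0.011], [-0.103, 0.778, -0.62], [0.067, -0.617, -0.784]] [0.446 0.1   1.381] [0.36  0.828 1.14 ]
top [[506.7, 0.0, 316.9], [0.0, 506.7, 237.9], [0.0, 0.0, 1.0]] [[-0.024, -1.0, 0.01], [-0.991, 0.022, -0.131], [0.131, -0.013, -0.991]] [-1.000e-03  4.570e-01  1.624e+00] [0.24 0.01 1.67]
wrist [[371.6, 0.0, 321.8], [0.0, 371.6, 237.9], [0.0, 0.0, 1.0]] [[0.383, 0.924, -0.001], [0.892, -0.369, 0.263], [0.242, -0.102, -0.965]] [-0.55  -0.034  0.377] [0.15  0.534 0.372]
```

View pics/top0.png

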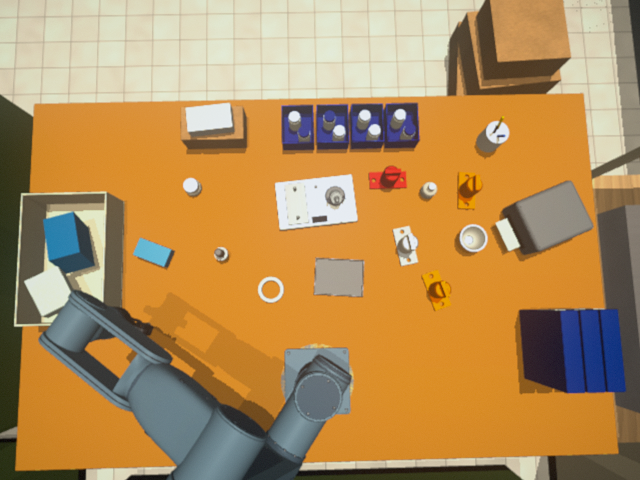

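View pics/side0.png

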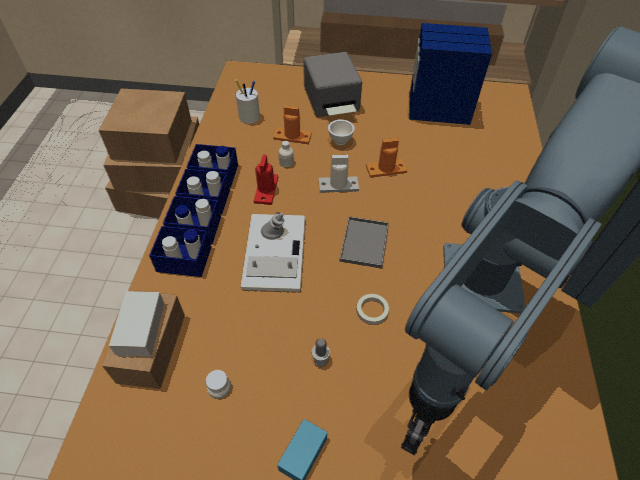

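View pics/wrist0.png

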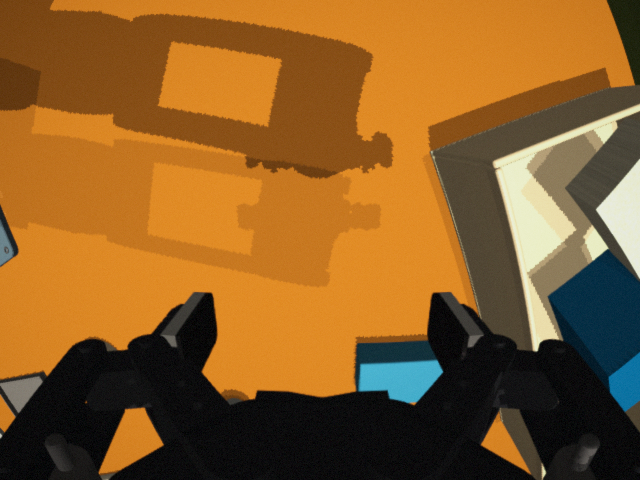

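```bash
python3 - <<'E'
import cv2,numpy as np
t=cv2.imread("pics/top0.png");s=cv2.imread("pics/side0.png")
def crop(im,x,y,w,h,f):return cv2.resize(im[y:y+h,x:x+w],(400,300),interpolation=cv2.INTER_CUBIC)
a=np.vstack([np.hstack([crop(t,265,165,100,75,4),crop(t,375,210,80,60,5)]),np.hstack([crop(s,235,200,100,90,4),crop(s,300,325,60,45,6)])])
cv2.imwrite("pics/crop1.png",a)
E
```

```text
(no output)
```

View pics/crop1.png

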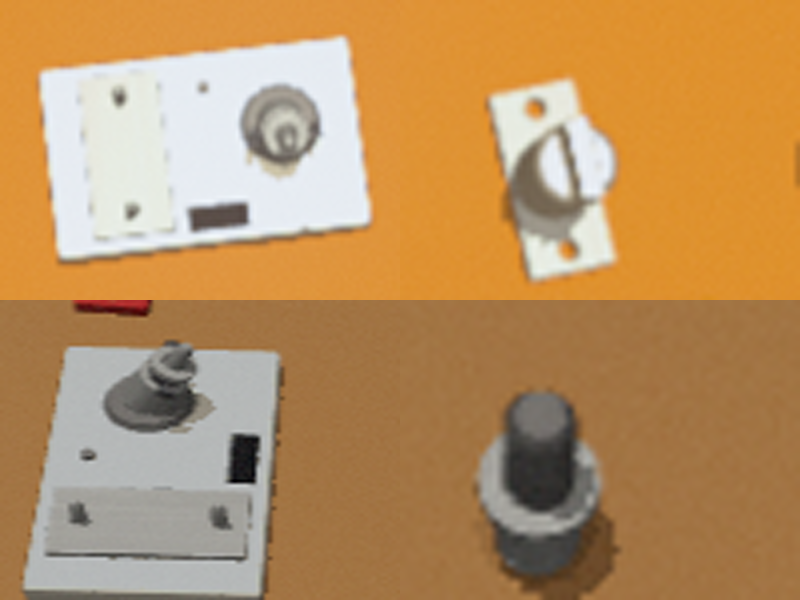

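```bash
cat > h.py <<'E'
import numpy as np,cv2
from scipy.spatial.transform import Rotation as Rn
def rays(c,px,fish=False):
    K=c["camera_matrix"];px=np.atleast_2d(np.asarray(px,float))
    a=(px[:,0]-K[0,2])/K[0,0];b=(px[:,1]-K[1,2])/K[1,1]
    if fish:
        r=np.hypot(a,b)+1e-12
        d=np.stack([a/r*np.sin(r),b/r*np.sin(r),np.cos(r)],1)
    else: d=np.stack([a,b,np.ones_like(a)],1)
    R=c["R"];return -R.T@c["t"],d@R
def plane(c,px,z,fish=False):
    o,d=rays(c,px,fish);return o+d*((z-o[2])/d[:,2])[:,None]
def depth(c,px,fish=False):
    o,d=rays(c,px,fish)
    px=np.atleast_2d(px).astype(int);zz=c["z_map"][px[:,1],px[:,0]]
    dc=d@c["R"].T
    return o+d*(zz/dc[:,2])[:,None]
def proj(c,X,fish=False):
    p=np.atleast_2d(X)@c["R"].T+c["t"];K=c["camera_matrix"]
    if fish:
        h=np.hypot(p[:,0],p[:,1])+1e-12;th=np.arctan2(h,p[:,2]);u=p[:,:2]/h[:,None]*th[:,None]
    else:u=p[:,:2]/p[:,2:]
    return u@np.diag([K[0,0],K[1,1]])+K[:2,2]
def cloud(c,fish=False):
    v,u=np.mgrid[0:480,0:640];px=np.stack([u.ravel(),v.ravel()],1)
    P=depth(c,px,fish);return P.reshape(480,640,3)
E
python3 - <<'E'
from h import *
for n in ["top","side"]:
    c=dict(np.load(f"{n}0.npz"));P=cloud(c)
    hsv=cv2.cvtColor(c["image"],cv2.COLOR_RGB2HSV)
    for name,lo,hi,box in [("unit",.015,.024,(.42,.75,-.2,.2)),("can",.005,.0145,(.3,.6,-.45,-.2)),("barTop",.115,.13,(.3,.6,-.45,-.2)),("drum",.085,.105,(.3,.6,-.45,-.2)),("coup",.085,.1,(.3,.6,.15,.35)),("coupall",.03,.1,(.3,.6,.15,.35)),("nip",.05,.12,(.45,.7,-.2,.1))]:
        m=(P[...,2]>lo)&(P[...,2]<hi)&(P[...,0]>box[0])&(P[...,0]<box[1])&(P[...,1]>box[2])&(P[...,1]<box[3])
        if name in("unit","can"): m&=(hsv[...,1]<90)
        if m.sum()<3: print(n,name,m.sum());continue
        q=P[m];r=cv2.minAreaRect(q[:,:2].astype(np.float32)*1000)
        print(n,name,m.sum(),q.mean(0).round(4),np.round(r[0],1),np.round(r[1],1),round(r[2],1), "z",q[:,2].min().round(3),q[:,2].max().round(3))
E
```

```text
top unit 2159 [ 0.5789 -0.0137  0.02  ] [581.1  -9.2] [160.1 258.8] 5.4 z 0.015 0.024
top can 279 [ 0.4244 -0.2982  0.0099] [ 428.1 -301. ] [124.6  57.8] 10.0 z 0.005 0.014
top barTop 84 [ 0.415  -0.309   0.1233] [ 372.6 -334.8] [180.9  28.6] 31.5 z 0.116 0.13
top drum 148 [ 0.4184 -0.3036  0.0946] [ 443.6 -335.9] [299.5 125.9] 6.0 z 0.085 0.105
top coup 44 [0.4117 0.3    0.0941] [412.6 300.8] [22.7 23.4] 2.1 z 0.087 0.099
top coupall 139 [0.4102 0.2966 0.0661] [412.  298.8] [38.7 41.8] 67.6 z 0.035 0.099
top nip 151 [ 0.582  -0.0681  0.0731] [579.1 -22.1] [103.1 159.5] 2.8 z 0.05 0.103
side unit 2413 [ 0.5813 -0.0031  0.0208] [583.6  -9.8] [160.1 265.8] 5.3 z 0.015 0.024
side can 332 [ 0.4365 -0.2986  0.0106] [ 481.8 -332.6] [205.9 162.9] 16.7 z 0.005 0.014
side barTop 102 [ 0.4128 -0.3116  0.1229] [ 373.  -336.8] [185.7  30.2] 32.7 z 0.115 0.13
side drum 160 [ 0.4148 -0.2998  0.0949] [ 372.6 -334.5] [189.1  46.4] 34.6 z 0.085 0.105
side coup 92 [0.4135 0.3034 0.0947] [413.4 301.9] [25.4 21.7] 7.3 z 0.086 0.1
side coupall 303 [0.4132 0.3064 0.067 ] [413.8 303.3] [42.9 36.9] 8.2 z 0.04 0.1
side nip 210 [ 0.5853 -0.0633  0.0717] [586.6 -22.4] [ 99.8 166.1] 5.8 z 0.05 0.101
```

```bash
cat >> h.py <<'E'
def Rq(q): return Rn.from_quat([q[1],q[2],q[3],q[0]])
E
python3 - <<'E'
from h import *
from station import sensors
s=sensors.read_state();R=Rq(s["ee_rot"]);M=R.as_matrix();print(M.round(3))
c=dict(np.load("wrist0.npz"))
print("cam in tool",(M.T@(-c["R"].T@c["t"]-s["ee_pos"])).round(4)); print((c["R"]@M).round(3))
# targets
t=dict(np.load("top0.npz"));
print("holes",plane(t,[[402,231.4],[408.6,260]],.01).round(4))
print("pegs tops",plane(t,[[294.8,188.8],[298,217.5]],.045).round(4))
a=np.radians(10)
for sg in (1,-1):
    y=sg*np.array([-np.sin(a),np.cos(a),0]);x=np.array([0,0,-1.]);T=np.stack([x,y,np.cross(x,y)],1)
    print(sg,(T@M.T).round(3).tolist(),Rn.from_matrix(T@M.T).as_rotvec().round(3))
E
```

```text
[[-0.001  0.384  0.923]
 [-0.001  0.923 -0.384]
 [-1.    -0.001 -0.   ]]
cam in tool [-0.1428  0.0005 -0.0664]
[[-0.     1.    -0.001]
 [-0.263  0.001  0.965]
 [ 0.965  0.001  0.263]]
holes [[ 0.4748 -0.2942  0.01  ]
 [ 0.3793 -0.3116  0.01  ]]
pegs tops [[0.6186 0.0574 0.045 ]
 [0.523  0.0488 0.045 ]]
1 [[0.843, -0.538, -0.0], [0.538, 0.843, -0.001], [0.001, 0.001, 1.0]] [ 0.001 -0.     0.568]
-1 [[-0.843, 0.538, 0.0], [-0.538, -0.843, 0.001], [0.001, 0.001, 1.0]] [-1.000e-03 -2.000e-03 -2.573e+00]
```

{"name": "arm_command", "arguments": {
  "series": [
    [0, 0, 0.49, 0.24, -0.52, 0.02, -1],
    [0, 0, 0.49, 0.24, -0.52, 0.02, -1],
    [0, 0, 0.49, 0.24, -0.52, 0.02, -1],
    [0, 0, 0.49, 0.24, -0.52, 0.02, -1],
    [0, 0, 0.49, 0.24, -0.52, 0.02, -1],
    [0, 0, 0.49, 0.24, -0.52, 0.02, -1],
    [0, 0, 0.49, 0.24, -0.52, 0.02, -1],
    [0, 0, 0.49, 0.24, -0.52, 0.02, -1],
    [0, 0, 0.49, 0.24, -0.52, 0.02, -1],
    [0, 0, 0.49, 0.24, -0.52, 0.02, -1],
    [0, 0, 0.49, 0.24, -0.52, 0.02, -1],
    [0, 0, 0.49, 0.24, -0.52, 0.02, -1]
  ]
}}

```text
clock: 1.35
ee_pos: [0.4518, -0.015, 0.2496]
ee_rot: [0.706, -0.034, 0.706, 0.033]
wrist_force: [-0.2, 1.0, -0.1]
grip_width: 0.0853
```

{"name": "arm_command", "arguments": {
  "series": [
    [0, 0, 0, 0, 0, 0, -1],
    [0, 0, 0, 0, 0, 0, -1]
  ]
}}

```text
clock: 1.55
ee_pos: [0.4508, -0.0125, 0.2491]
ee_rot: [0.706, -0.033, 0.707, 0.033]
wrist_force: [-0.2, -0.1, -0.2]
grip_width: 0.0849
```

```bash
cat > snap.py <<'E'
import sys
from h import *
from station import sensors,cams
def snap(cam,tag):
    c=cams.read_camera(cam);cv2.imwrite(f"pics/{tag}.png",c["image"][:,:,::-1]);np.savez(f"{tag}.npz",**c)
    return c
def st():
    s=sensors.read_state();print("t",round(s["clock"],2),"pos",np.round(s["ee_pos"],4),"F",np.round(s["wrist_force"],2),"M",np.round(s["wrist_torque"],2),"w",round(s["grip_width"],4));print(Rq(s["ee_rot"]).as_matrix().round(3).tolist());return s
if __name__=="__main__":
    st()
    for a in sys.argv[1:]:
        cam,tag=a.split(":");snap(cam,tag)
E
python3 snap.py wrist:w1
```

```text
t 1.55 pos [ 0.4508 -0.0125  0.2491] F [-0.18 -0.09 -0.16] M [-0.04 -0.    0.01] w 0.0849
[[-0.001, -0.094, 0.996], [0.001, 0.996, 0.094], [-1.0, 0.001, -0.001]]
```

View pics/w1.png

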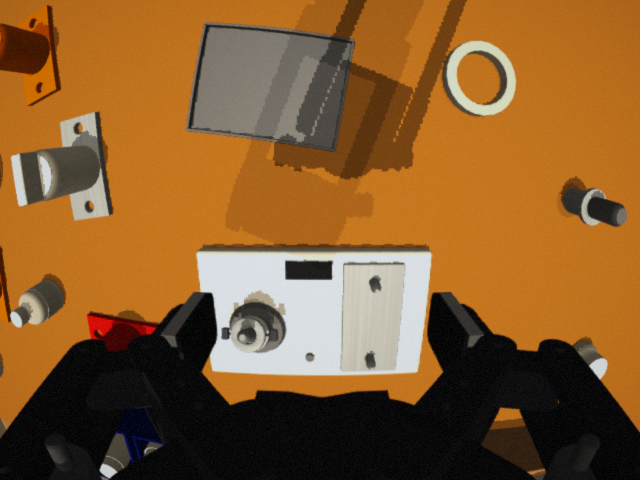

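```bash
python3 - <<'E'
from h import *
c=dict(np.load("w1.npz"));P=cloud(c,True);im=c["image"];hsv=cv2.cvtColor(im,cv2.COLOR_RGB2HSV)
def pts(x0,x1,y0,y1,z0,z1):
    m=(P[...,0]>x0)&(P[...,0]<x1)&(P[...,1]>y0)&(P[...,1]<y1)&(P[...,2]>z0)&(P[...,2]<z1);return m
m=pts(.45,.7,-.2,.15,.0,.04)&(hsv[...,1]<60)
r=cv2.minAreaRect(P[m][:,:2].astype(np.float32)*1000);print("unit",r,P[m].mean(0))
for n,b in (("near",(.49,.55,.02,.08)),("far",(.6,.64,.02,.09))):
    for z0,z1 in((.030,.042),(.042,.055)):
        m=pts(*b,z0,z1);q=P[m];print(n,z0,m.sum(),q.mean(0).round(4) if m.sum() else 0, q.min(0).round(4),q.max(0).round(4))
m=pts(.3,.55,-.4,-.2,.005,.016)&(hsv[...,1]<90);r=cv2.minAreaRect(P[m][:,:2].astype(np.float32)*1000);print("can fl",r,P[m].mean(0))
m=pts(.3,.55,-.4,-.2,.117,.13);r=cv2.minAreaRect(P[m][:,:2].astype(np.float32)*1000);print("bar",r,P[m].mean(0))
print("can holes",plane(c,[[79,128],[89,207]],.01,True).round(4))
print("pegs top",plane(c,[[376,290],[370,365]],.05,True).round(4),plane(c,[[376,277],[371,352]],.026,True).round(4))
m=pts(.35,.5,.2,.4,.09,.1);print("coup top",P[m].mean(0),m.sum())
# nipple stem tip
m=pts(.5,.62,-.15,-.03,.08,.11);print("stem",P[m].mean(0),m.sum(),P[m].min(0),P[m].max(0))
big=im[230:390,190:440];cv2.imwrite("pics/w1c.png",cv2.resize(big,None,fx=3.2,fy=3.2,interpolation=cv2.INTER_CUBIC)[:,:,::-1])
cv2.imwrite("pics/w1d.png",cv2.resize(im[100:230,0:120],None,fx=4,fy=4,interpolation=cv2.INTER_CUBIC)[:,:,::-1])
E
```

```text
unit ((580.2094116210938, -8.6505126953125), (159.70201110839844, 258.0498962402344), 5.558398723602295) [ 0.56922559 -0.00276084  0.02039644]
near 0.03 50 [0.5238 0.0498 0.0368] [0.522  0.0456 0.0306] [0.5293 0.0559 0.0418]
near 0.042 71 [0.5261 0.0503 0.0458] [0.5226 0.0461 0.0421] [0.5318 0.0553 0.0501]
far 0.03 59 [0.6197 0.0593 0.0367] [0.6177 0.0554 0.0301] [0.6265 0.0651 0.042 ]
far 0.042 51 [0.6215 0.0598 0.0454] [0.618  0.0548 0.0421] [0.627  0.0649 0.0497]
can fl ((428.7655029296875, -300.5499267578125), (123.89612579345703, 58.43690872192383), 10.737361907958984) [ 0.42770522 -0.29463309  0.00858164]
bar ((428.5338439941406, -299.9354553222656), (50.081573486328125, 17.234813690185547), 14.006237030029297) [ 0.42822889 -0.29836996  0.12153256]
can holes [[ 0.3817 -0.3059  0.01  ]
 [ 0.4765 -0.2902  0.01  ]]
pegs top [[0.5264 0.0502 0.05  ]
 [0.6175 0.0577 0.05  ]] [[0.5214 0.0529 0.026 ]
 [0.6153 0.0614 0.026 ]]
coup top [0.41129971 0.297104   0.09427283] 267
stem [ 0.57154495 -0.07382884  0.09000362] 199 [ 0.56360179 -0.08170341  0.08002709] [ 0.59391788 -0.06502692  0.09715457]
```

View pics/w1c.png

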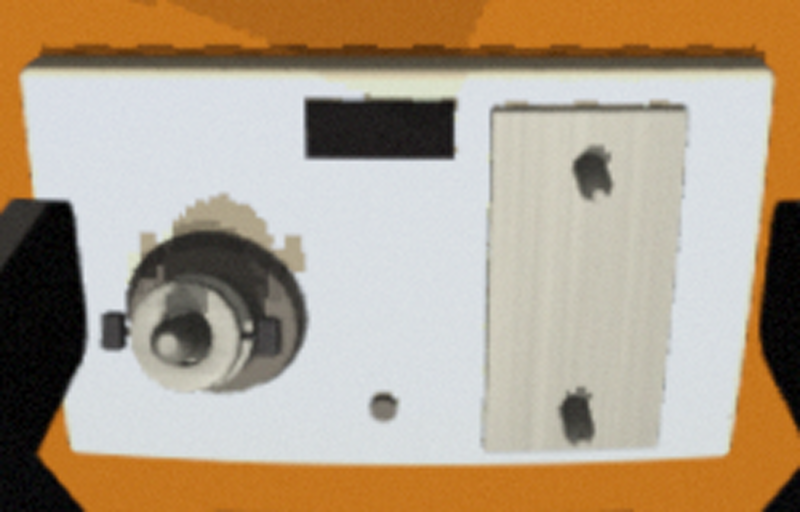

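View pics/w1d.png

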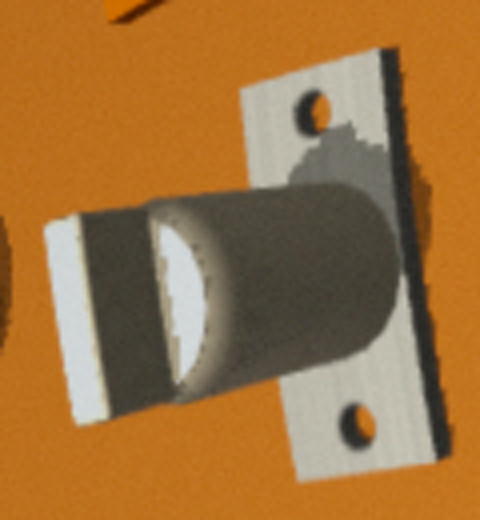

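{"name": "arm_command", "arguments": {
  "series": [
    [0, 0, 0.077, -0.022, -0.2875, -0.06, 0.25],
    [0, 0, 0.077, -0.022, -0.2875, -0.06, 0.25],
    [0, 0, 0.077, -0.022, -0.2875, -0.06, 0.25],
    [0, 0, 0.077, -0.022, -0.2875, -0.06, 0.25],
    [0, 0, 0.077, -0.022, -0.2875, -0.06, 0.25],
    [0, 0, 0.077, -0.022, -0.2875, -0.06, 0.25],
    [0, 0, 0.077, -0.022, -0.2875, -0.06, 0.25],
    [0, 0, 0.077, -0.022, -0.2875, -0.06, 0.25],
    [0, 0, 0.077, -0.022, -0.2875, -0.06, 0.25]
  ],
  "newtons": 60
}}

```text
clock: 2.5
ee_pos: [0.4294, -0.2975, 0.1898]
ee_rot: [0.704, -0.062, 0.704, 0.062]
wrist_force: [1.0, 0.1, -0.0]
grip_width: 0.0322
```

```bash
python3 snap.py wrist:w2; python3 - <<'E'
from h import *
c=dict(np.load("w2.npz"));P=cloud(c,True);hsv=cv2.cvtColor(c["image"],cv2.COLOR_RGB2HSV)
def pts(x0,x1,y0,y1,z0,z1): return (P[...,0]>x0)&(P[...,0]<x1)&(P[...,1]>y0)&(P[...,1]<y1)&(P[...,2]>z0)&(P[...,2]<z1)
m=pts(.36,.5,-.36,-.24,.0,.016)&(hsv[...,1]<90);print(m.sum(),cv2.minAreaRect(P[m][:,:2].astype(np.float32)*1000))
m=pts(.38,.5,-.34,-.26,.119,.13)&(hsv[...,2]>120);print(m.sum(),cv2.minAreaRect(P[m][:,:2].astype(np.float32)*1000))
E
```

```text
t 2.5 pos [ 0.4294 -0.2975  0.1898] F [ 0.97  0.14 -0.02] M [-0.    0.02  0.01] w 0.0322
[[-0.0, -0.174, 0.985], [0.001, 0.985, 0.174], [-1.0, 0.001, 0.0]]
3310 ((428.5365905761719, -300.744873046875), (123.90701293945312, 56.55265426635742), 10.313658714294434)
1855 ((428.1138916015625, -300.8518981933594), (49.67167663574219, 13.670787811279297), 10.331160545349121)
```

View pics/w2.png

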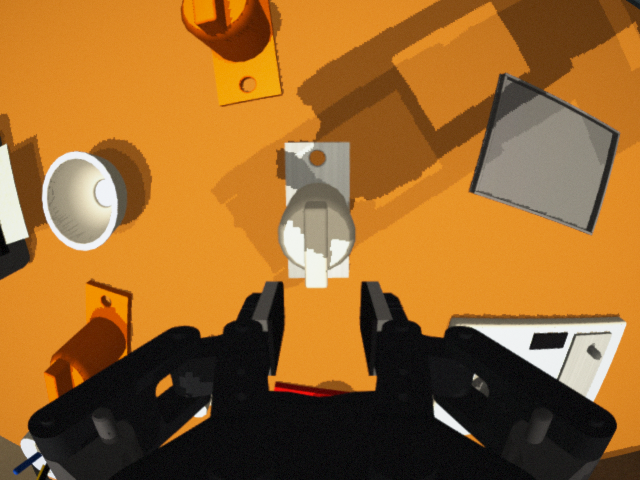

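{"name": "arm_command", "arguments": {
  "series": [
    [0, 0, 0.005, 0, -0.001, -0.03, 0.25],
    [0, 0, 0.005, 0, -0.001, -0.055, 0.25],
    [0, 0, 0.005, 0, -0.001, -0.065, 0.25],
    [0, 0, 0.005, 0, -0.001, -0.068, 0.25],
    [0, 0, 0.005, 0, -0.001, -0.068, 0.25]
  ]
}}

```text
clock: 3.05
ee_pos: [0.4295, -0.3002, 0.1222]
ee_rot: [0.704, -0.063, 0.704, 0.063]
wrist_force: [0.2, 0.4, -0.3]
grip_width: 0.0321
```

```bash
python3 snap.py wrist:w3
```

```text
t 3.05 pos [ 0.4295 -0.3002  0.1222] F [ 0.22  0.38 -0.3 ] M [ 0.02 -0.02 -0.01] w 0.0321
[[0.0, -0.178, 0.984], [-0.0, 0.984, 0.178], [-1.0, -0.001, 0.0]]
```

View pics/w3.png

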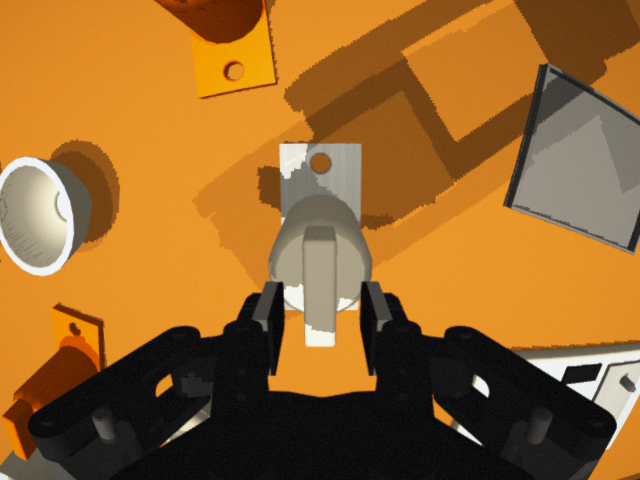

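{"name": "arm_command", "arguments": {
  "series": [
    [0, 0, 0, 0, 0, 0, 0.6],
    [0, 0, 0, 0, 0, 0, 0.75],
    [0, 0, 0, 0, 0, 0, 1],
    [0, 0, 0, 0, 0, 0, 1],
    [0, 0, 0, 0, 0, 0, 1]
  ],
  "newtons": 80
}}

```text
clock: 3.6
ee_pos: [0.4293, -0.3009, 0.1224]
ee_rot: [0.705, -0.063, 0.704, 0.063]
wrist_force: [0.3, 0.8, 5.1]
grip_width: 0.0002
```

```bash
python3 snap.py wrist:w4 side:s4
```

```text
t 3.6 pos [ 0.4293 -0.3009  0.1224] F [0.31 0.84 5.07] M [ 0.22 -0.01 -0.04] w 0.0002
[[0.001, -0.177, 0.984], [-0.001, 0.984, 0.177], [-1.0, -0.001, 0.001]]
```

View pics/w4.png

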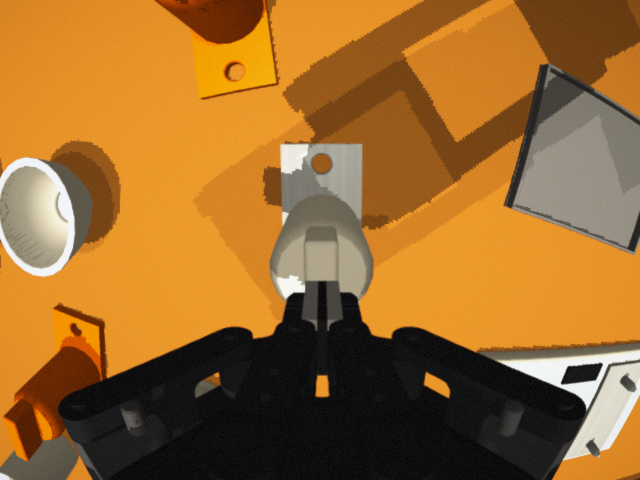

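View pics/s4.png

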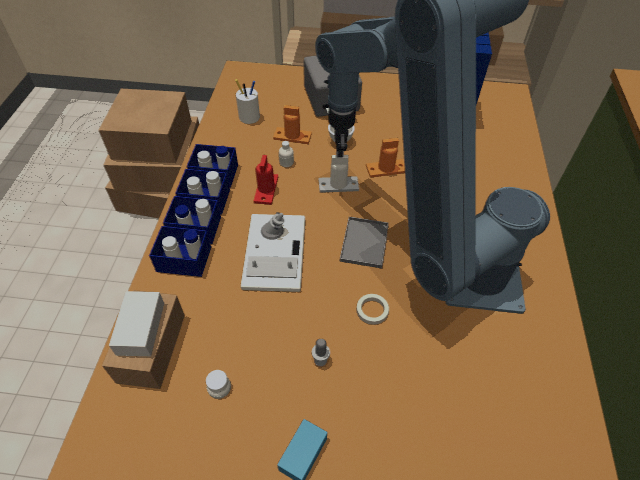

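```bash
python3 - <<'E'
from h import *
c=dict(np.load("w4.npz"));P=cloud(c,True)
for v in range(225,350,8): print(v,[tuple(P[v,u].round(3)) for u in (312,322,332)])
s=dict(np.load("s4.npz"));cv2.imwrite("pics/s4c.png",cv2.resize(s["image"][80:200,290:410],None,fx=5,fy=5,interpolation=cv2.INTER_CUBIC)[:,:,::-1])
E
```

```text
225 [(np.float64(0.406), np.float64(-0.309), np.float64(0.09)), (np.float64(0.405), np.float64(-0.305), np.float64(0.09)), (np.float64(0.404), np.float64(-0.3), np.float64(0.09))]
233 [(np.float64(0.404), np.float64(-0.309), np.float64(0.11)), (np.float64(0.404), np.float64(-0.305), np.float64(0.11)), (np.float64(0.403), np.float64(-0.301), np.float64(0.11))]
241 [(np.float64(0.405), np.float64(-0.309), np.float64(0.121)), (np.float64(0.404), np.float64(-0.305), np.float64(0.122)), (np.float64(0.403), np.float64(-0.301), np.float64(0.121))]
249 [(np.float64(0.408), np.float64(-0.308), np.float64(0.122)), (np.float64(0.407), np.float64(-0.304), np.float64(0.122)), (np.float64(0.406), np.float64(-0.3), np.float64(0.123))]
257 [(np.float64(0.411), np.float64(-0.308), np.float64(0.123)), (np.float64(0.41), np.float64(-0.304), np.float64(0.123)), (np.float64(0.41), np.float64(-0.3), np.float64(0.123))]
265 [(np.float64(0.414), np.float64(-0.307), np.float64(0.123)), (np.float64(0.414), np.float64(-0.303), np.float64(0.122)), (np.float64(0.413), np.float64(-0.299), np.float64(0.122))]
273 
[... 1131 characters left out ...]
oat64(-0.305), np.float64(0.16)), (np.float64(0.42), np.float64(-0.302), np.float64(0.159)), (np.float64(0.419), np.float64(-0.299), np.float64(0.161))]
329 [(np.float64(0.419), np.float64(-0.305), np.float64(0.167)), (np.float64(0.422), np.float64(-0.302), np.float64(0.161)), (np.float64(0.417), np.float64(-0.299), np.float64(0.169))]
337 [(np.float64(0.418), np.float64(-0.305), np.float64(0.173)), (np.float64(0.425), np.float64(-0.301), np.float64(0.161)), (np.float64(0.417), np.float64(-0.3), np.float64(0.173))]
345 [(np.float64(0.419), np.float64(-0.305), np.float64(0.176)), (np.float64(0.428), np.float64(-0.3), np.float64(0.16)), (np.float64(0.418), np.float64(-0.3), np.float64(0.176))]
```

View pics/s4c.png

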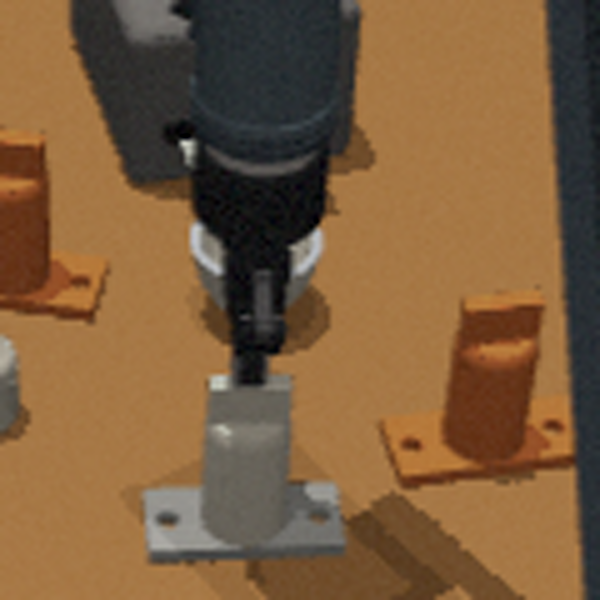

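```bash
python3 - <<'E'
from h import *
for n,tz,xy in (("wrist0",.2288,(.2107,.5075)),("w1",.2491,(.4508,-.0125)),("w2",.1898,(.4294,-.2975)),("w3",.1222,(.4295,-.3002)),("w4",.1224,(.4293,-.3009))):
    c=dict(np.load(n+".npz"));P=cloud(c,True);g=c["image"].astype(int)
    d=np.hypot(P[...,0]-xy[0],P[...,1]-xy[1]); 
    m=(d<.06)&(P[...,2]>tz-.03)&(g.max(2)<110)&(g.max(2)-g.min(2)<25)
    z=P[m][:,2]-tz;print(n,m.sum(),np.percentile(z,[0,1,3,5,10,20]).round(4))
    v,u=np.nonzero(m&(P[...,2]<tz+np.percentile(z,3)));print(u.min(),u.max(),v.min(),v.max())
E
```

```text
wrist0 48961 [0.0134 0.0207 0.0277 0.0338 0.0482 0.0667]
171 473 293 355
w1 49317 [0.0132 0.0202 0.0276 0.0337 0.0483 0.0667]
170 474 293 354
w2 65430 [0.0042 0.0147 0.0275 0.0381 0.0524 0.0596]
240 404 282 351
w3 65693 [-0.0299  0.0106  0.0245  0.0363  0.0517  0.0591]
241 402 226 347
w4 64359 [-0.0288  0.0128  0.0284  0.0405  0.0524  0.0616]
284 360 227 318
```

{"name": "arm_command", "arguments": {
  "series": [
    [0, 0, 0, 0, 0, 0.006, 0.25],
    [0, 0, 0, 0, 0, 0.006, 0.25],
    [0, 0, 0, 0, 0, 0.006, 0.25],
    [0, 0, 0, 0, 0, 0.006, 0.25],
    [0, 0, 0, 0, 0, 0.006, 0.25],
    [0, 0, 0, 0, 0, -0.01, 0.25],
    [0, 0, 0, 0, 0, -0.02, 0.25],
    [0, 0, 0, 0, 0, -0.0235, 0.25],
    [0, 0, 0, 0, 0, -0.0235, 0.25]
  ]
}}

```text
clock: 4.6
ee_pos: [0.4286, -0.3002, 0.0974]
ee_rot: [0.704, -0.062, 0.705, 0.063]
wrist_force: [-0.1, 0.6, 0.5]
grip_width: 0.0317
```

{"name": "arm_command", "arguments": {
  "series": [
    [0, 0, 0, 0, 0, 0.001, 0.6],
    [0, 0, 0, 0, 0, 0.001, 0.8],
    [0, 0, 0, 0, 0, 0.001, 1],
    [0, 0, 0, 0, 0, 0.001, 1],
    [0, 0, 0, 0, 0, 0.001, 1]
  ],
  "newtons": 80
}}

```text
clock: 5.1
ee_pos: [0.4294, -0.3011, 0.0998]
ee_rot: [0.705, -0.063, 0.704, 0.062]
wrist_force: [-0.7, -0.9, 4.1]
grip_width: 0.0124
```

```bash
python3 snap.py wrist:w5
```

```text
t 5.1 pos [ 0.4294 -0.3011  0.0998] F [-0.72 -0.93  4.06] M [-0.06  0.09  0.04] w 0.0124
[[0.001, -0.177, 0.984], [-0.001, 0.984, 0.177], [-1.0, -0.001, 0.001]]
```

View pics/w5.png

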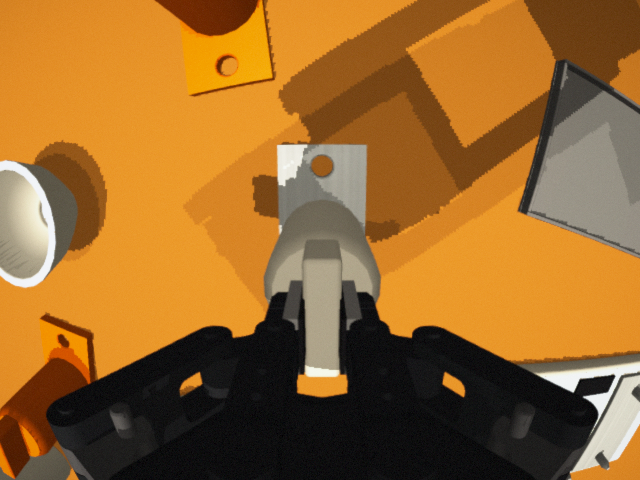

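{"name": "arm_command", "arguments": {
  "series": [
    [0, 0, 0, 0, 0, 0.03, 1],
    [0, 0, 0, 0, 0, 0.08, 1],
    [0, 0, 0, 0, 0, 0.12, 1],
    [0, 0, 0, 0, 0, 0.12, 1],
    [0, 0, -0.085, 0.147, 0.356, 0.12, 1],
    [0, 0, -0.085, 0.147, 0.356, 0.12, 1],
    [0, 0, -0.085, 0.147, 0.356, 0.12, 1],
    [0, 0, -0.085, 0.147, 0.356, 0.12, 1],
    [0, 0, -0.085, 0.147, 0.356, 0.12, 1],
    [0, 0, -0.085, 0.147, 0.356, 0.12, 1],
    [0, 0, -0.085, 0.147, 0.356, 0.12, 1],
    [0, 0, -0.085, 0.147, 0.356, 0.12, 1]
  ]
}}

```text
clock: 6.35
ee_pos: [0.5753, 0.059, 0.2167]
ee_rot: [0.705, -0.033, 0.708, 0.034]
wrist_force: [0.4, -0.7, -3.9]
grip_width: 0.0125
```

{"name": "arm_command", "arguments": {
  "series": [
    [0, 0, 0, 0, 0, 0, 1],
    [0, 0, 0, 0, 0, 0, 1],
    [0, 0, 0, 0, 0, -0.02, 1],
    [0, 0, 0, 0, 0, -0.04, 1],
    [0, 0, 0, 0, 0, -0.04, 1],
    [0, 0, 0, 0, 0, -0.04, 1]
  ]
}}

```text
clock: 6.95
ee_pos: [0.5752, 0.0543, 0.1786]
ee_rot: [0.706, -0.032, 0.707, 0.032]
wrist_force: [0.2, -0.1, -3.0]
grip_width: 0.0122
```

```bash
python3 snap.py wrist:w6 side:s6 top:t6; python3 - <<'E'
import cv2,numpy as np
s=cv2.imread("pics/s6.png");t=cv2.imread("pics/t6.png")
a=np.hstack([cv2.resize(s[160:310,200:340],(400,430),interpolation=cv2.INTER_CUBIC),cv2.resize(t[150:250,260:353],(400,430),interpolation=cv2.INTER_CUBIC)])
cv2.imwrite("pics/c6.png",a)
E
```

```text
t 6.95 pos [0.5752 0.0543 0.1786] F [ 0.16 -0.1  -2.97] M [ 0.01 -0.    0.01] w 0.0122
[[-0.002, -0.091, 0.996], [-0.0, 0.996, 0.091], [-1.0, 0.0, -0.002]]
```

View pics/w6.png

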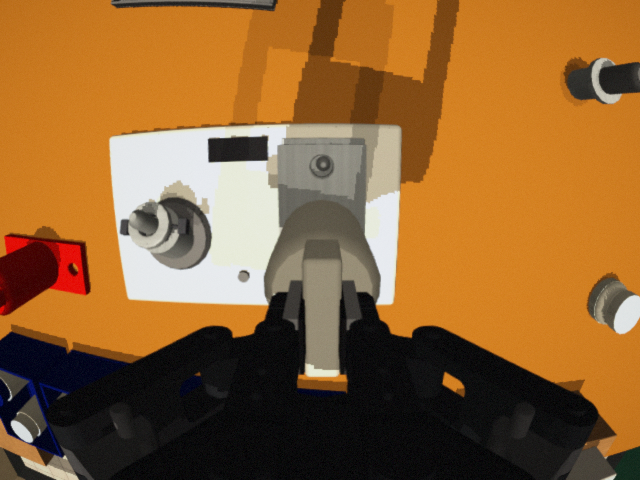

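View pics/c6.png

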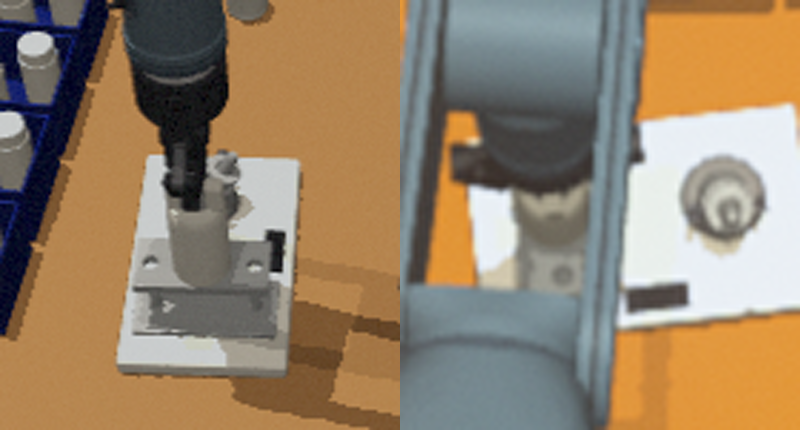

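```bash
python3 - <<'E'
from h import *
c=dict(np.load("w6.npz"));P=cloud(c,True)
im=c["image"][125:225,260:385];cv2.imwrite("pics/w6c.png",cv2.resize(im,None,fx=6,fy=6,interpolation=cv2.INTER_CUBIC)[:,:,::-1])
m=(P[...,2]>.08)&(P[...,2]<.097)&(abs(P[...,0]-.53)<.08)&(P[...,0]<.56)&(abs(P[...,1]-.05)<.05)
q=P[m];print(q[:,2].mean(),cv2.minAreaRect(q[:,:2].astype(np.float32)*1000))
m=(P[...,2]>.032)&(P[...,2]<.053)&(abs(P[...,0]-.525)<.02)&(abs(P[...,1]-.05)<.02);print(m.sum(),P[m].mean(0),P[m].min(0),P[m].max(0)); v,u=np.nonzero(m);print(u.mean(),v.mean())
E
```

```text
0.08761419400610825 ((537.4058837890625, 51.269657135009766), (49.61396408081055, 56.36960983276367), 5.324291706085205)
171 [0.52716035 0.05111367 0.04449003] [0.52218906 0.04599127 0.03206102] [0.5327384  0.05662442 0.0500809 ]
322.7543859649123 163.35087719298247
```

View pics/w6c.png

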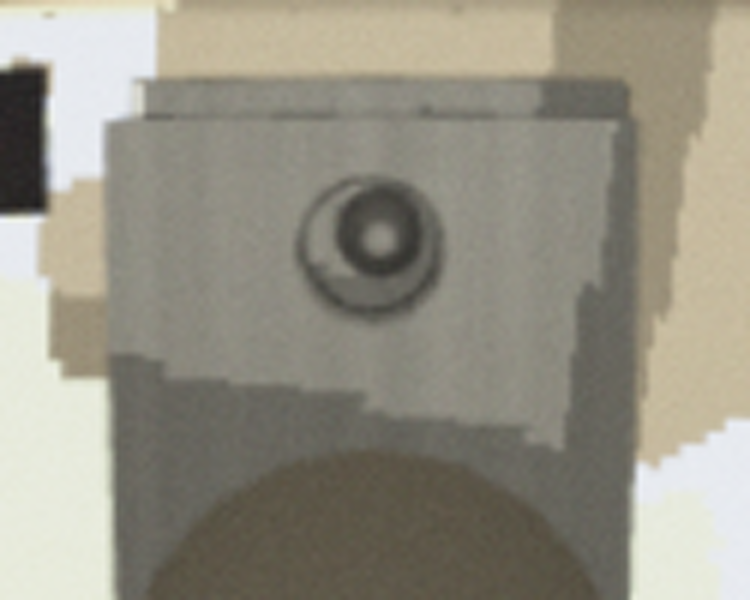

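```bash
python3 - <<'E'
from h import *
c=dict(np.load("w6.npz"))
print("hole",plane(c,[[321.7,166.2]],.0890,True),"peg tip",plane(c,[[323.3,164.8]],.050,True))
E
```

```text
hole [[0.52620464 0.05023169 0.089     ]] peg tip [[0.5278442  0.05156231 0.05      ]]
```

{"name": "arm_command", "arguments": {
  "series": [
    [0, 0, 0.003, 0.0016, 0.0013, 0, 1],
    [0, 0, 0.003, 0.0016, 0.0013, -0.015, 1],
    [0, 0, 0.003, 0.0016, 0.0013, -0.027, 1],
    [0, 0, 0.003, 0.0016, 0.0013, -0.033, 1],
    [0, 0, 0.003, 0.0016, 0.0013, -0.037, 1],
    [0, 0, 0.003, 0.0016, 0.0013, -0.037, 1]
  ]
}}

```text
clock: 7.7
ee_pos: [0.5773, 0.0567, 0.1415]
ee_rot: [0.706, -0.034, 0.707, 0.034]
wrist_force: [-1.6, 0.1, -4.4]
grip_width: 0.0125
```

```bash
python3 snap.py wrist:w7 side:s7; python3 - <<'E'
import cv2,numpy as np
s=cv2.imread("pics/s7.png");t=cv2.imread("pics/w7.png")
cv2.imwrite("pics/c7.png",np.hstack([cv2.resize(s[160:310,200:340],(400,430),interpolation=cv2.INTER_CUBIC),cv2.resize(t[125:235,250:395],(400,430),interpolation=cv2.INTER_CUBIC)]))
E
```

```text
t 7.7 pos [0.5773 0.0567 0.1415] F [-1.62  0.14 -4.4 ] M [-0.04  0.02  0.02] w 0.0125
[[-0.001, -0.096, 0.995], [-0.0, 0.995, 0.096], [-1.0, 0.0, -0.001]]
```

View pics/c7.png

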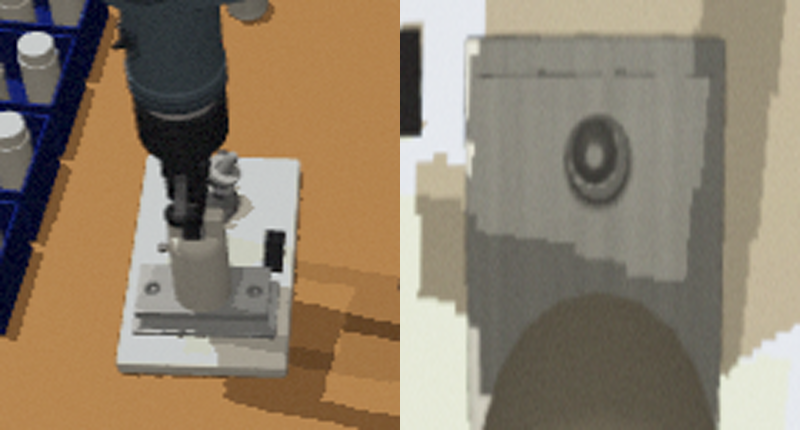

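{"name": "arm_command", "arguments": {
  "series": [
    [0, 0, 0, 0, 0, -0.005, 1],
    [0, 0, 0, 0, 0, -0.01, 1],
    [0, 0, 0, 0, 0, -0.014, 1],
    [0, 0, 0, 0, 0, -0.016, 1],
    [0, 0, 0, 0, 0, -0.0175, 1],
    [0, 0, 0, 0, 0, -0.0175, 1]
  ]
}}

```text
clock: 8.4
ee_pos: [0.5775, 0.0564, 0.1258]
ee_rot: [0.706, -0.034, 0.706, 0.034]
wrist_force: [-5.6, -2.4, 6.8]
grip_width: 0.0124
```

{"name": "arm_command", "arguments": {
  "series": [
    [0, 0, 0, -0.0005, 0, -0.001, 1],
    [0, 0, 0, -0.0005, 0, -0.001, 1],
    [0, 0, 0, 0, 0, 0, 0.3],
    [0, 0, 0, 0, 0, 0, 0.3],
    [0, 0, 0, 0, 0, 0, 0.3],
    [0, 0, 0, 0, 0, 0, 0.3],
    [0, 0, 0, 0, 0, 0.03, 0.3],
    [0, 0, 0, 0, 0, 0.075, 0.3],
    [0, 0, 0, 0, 0, 0.12, 0.3],
    [0, 0, 0, 0, 0, 0.12, 0.3]
  ]
}}

```text
clock: 9.4
ee_pos: [0.5813, 0.0566, 0.2518]
ee_rot: [0.711, -0.035, 0.702, 0.033]
wrist_force: [1.5, -0.5, 0.8]
grip_width: 0.0302
```

```bash
python3 snap.py wrist:w8 side:s8; python3 - <<'E'
from h import *
s=cv2.imread("pics/s8.png");t=cv2.imread("pics/w8.png")
cv2.imwrite("pics/c8.png",np.hstack([cv2.resize(s[160:310,200:340],(400,430),interpolation=cv2.INTER_CUBIC),cv2.resize(t[60:330,100:450],(400,309),interpolation=cv2.INTER_CUBIC)[:430].__class__(0) if 0 else cv2.resize(t[60:330,100:450],(400,430))]))
for n in ("w8","s8"):
    c=dict(np.load(n+".npz"));P=cloud(c,n[0]=="w")
    m=(P[...,2]>.03)&(P[...,2]<.042)&(abs(P[...,0]-.576)<.08)&(abs(P[...,1]-.055)<.04)
    print(n,m.sum(),np.median(P[m][:,2]),cv2.minAreaRect(P[m][:,:2].astype(np.float32)*1000))
    d=np.hypot(P[...,0]-.575,P[...,1]-.0555)
    m=(P[...,2]>.144)&(P[...,2]<.156)&(d<.03);print(m.sum(),np.median(P[m][:,2]))
    a=P[m];A=np.c_[a[:,:2],np.ones(len(a))];print("tilt",np.linalg.lstsq(A,a[:,2],rcond=None)[0])
E
```

```text
t 9.4 pos [0.5813 0.0566 0.2518] F [ 1.49 -0.46  0.8 ] M [ 0.05 -0.03  0.04] w 0.0302
[[0.013, -0.096, 0.995], [-0.001, 0.995, 0.096], [-1.0, -0.002, 0.013]]
w8 2957 0.034678090646458604 ((576.116943359375, 56.67418670654297), (124.2046890258789, 56.25537872314453), 5.888387203216553)
1424 0.14842732211181126
tilt [0.00296378 0.01035641 0.14611217]
s8 548 0.03702207669662383 ((575.7927856445312, 56.63967514038086), (132.86390686035156, 63.614158630371094), 5.538174629211426)
118 0.15075472653469196
tilt [ 0.0327747  -0.14356312  0.13979458]
```

View pics/c8.png

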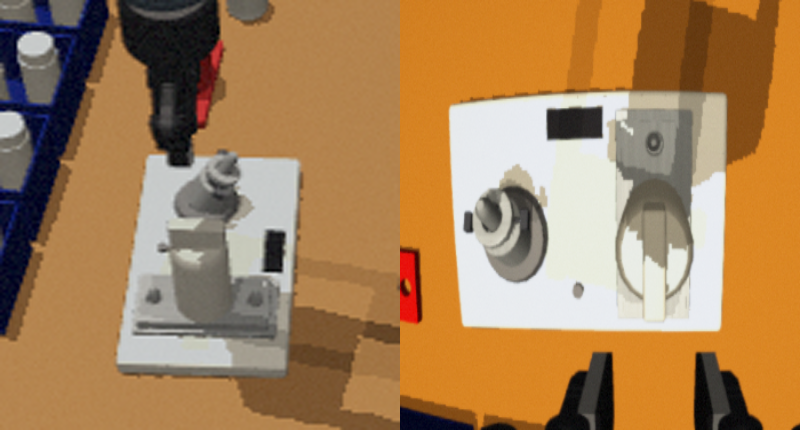

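{"name": "arm_command", "arguments": {
  "series": [
    [0, 0, 0, -0.1655, 0.2425, -0.055, -0.4],
    [0, 0, 0, -0.1655, 0.2425, -0.055, -0.4],
    [0, 0, 0, -0.1655, 0.2425, -0.055, -0.4],
    [0, 0, 0, -0.1655, 0.2425, -0.055, -0.4],
    [0, 0, 0, -0.1655, 0.2425, -0.055, -0.4],
    [0, 0, 0, -0.1655, 0.2425, -0.055, -0.4],
    [0, 0, 0, -0.1655, 0.2425, -0.055, -0.4],
    [0, 0, 0, -0.1655, 0.2425, -0.055, -0.4],
    [0, 0, 0, -0.1655, 0.2425, -0.055, -0.4],
    [0, 0, 0, -0.1655, 0.2425, -0.055, -0.4]
  ]
}}

```text
clock: 10.5
ee_pos: [0.4131, 0.2981, 0.1894]
ee_rot: [0.706, -0.033, 0.706, 0.033]
wrist_force: [0.3, -0.8, 0.0]
grip_width: 0.0599
```

```bash
python3 snap.py wrist:w9; python3 - <<'E'
from h import *
c=dict(np.load("w9.npz"));P=cloud(c,True)
d=np.hypot(P[...,0]-.412,P[...,1]-.300)
for z0,z1 in ((.036,.05),(.088,.1),(.094,.1),(.05,.088)):
    m=(P[...,2]>z0)&(P[...,2]<z1)&(d<.035);q=P[m]
    print(z0,m.sum(),q.mean(0).round(4),q.min(0).round(4),q.max(0).round(4),cv2.minEnclosingCircle(q[:,:2].astype(np.float32)*1000))
E
```

```text
t 10.5 pos [0.4131 0.2981 0.1894] F [ 0.27 -0.79  0.02] M [-0.07 -0.03  0.01] w 0.0599
[[-0.0, -0.094, 0.996], [-0.0, 0.996, 0.094], [-1.0, -0.0, -0.0]]
0.036 1102 [0.4045 0.3    0.0465] [0.3906 0.279  0.0386] [0.4293 0.3224 0.0499] ((411.8752746582031, 300.7604675292969), 22.066858291625977)
0.088 1070 [0.4107 0.3006 0.0939] [0.3988 0.2884 0.0881] [0.4247 0.3133 0.0975] ((411.92376708984375, 300.6057434082031), 13.21743392944336)
0.094 662 [0.4115 0.3008 0.0955] [0.4018 0.291  0.094 ] [0.4221 0.3109 0.0975] ((411.63482666015625, 300.7196350097656), 10.491230010986328)
0.05 334 [0.4019 0.2994 0.0712] [0.3989 0.2879 0.0505] [0.4252 0.313  0.088 ] ((412.0719909667969, 300.8598327636719), 13.303834915161133)
```

View pics/w9.png

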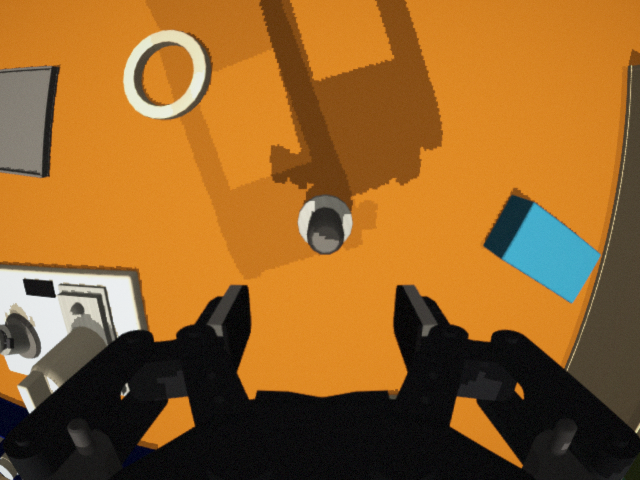

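{"name": "arm_command", "arguments": {
  "series": [
    [0, 0, 0, 0, 0.0017, -0.04, -0.4],
    [0, 0, 0, 0, 0.0017, -0.08, -0.4],
    [0, 0, 0, 0, 0.0017, -0.115, -0.4],
    [0, 0, 0, 0, 0.0017, -0.135, -0.4],
    [0, 0, 0, 0, 0.0017, -0.139, -0.4],
    [0, 0, 0, 0, 0.0017, -0.139, -0.4]
  ]
}}

```text
clock: 11.15
ee_pos: [0.4126, 0.3002, 0.0504]
ee_rot: [0.706, -0.034, 0.707, 0.033]
wrist_force: [0.0, 0.5, 0.3]
grip_width: 0.0599
```

{"name": "arm_command", "arguments": {
  "series": [
    [0, 0, 0, 0, 0, 0, 0.2],
    [0, 0, 0, 0, 0, 0, 0.4],
    [0, 0, 0, 0, 0, 0, 0.7],
    [0, 0, 0, 0, 0, 0, 1],
    [0, 0, 0, 0, 0, 0, 1],
    [0, 0, 0, 0, 0, 0, 1]
  ],
  "newtons": 100
}}

```text
clock: 11.75
ee_pos: [0.4133, 0.3012, 0.0523]
ee_rot: [0.707, -0.034, 0.705, 0.034]
wrist_force: [1.0, -1.6, 5.7]
grip_width: 0.0238
```

```bash
python3 snap.py wrist:w10
```

```text
t 11.75 pos [0.4133 0.3012 0.0523] F [ 1.   -1.6   5.75] M [-0.25 -0.01  0.05] w 0.0238
[[0.003, -0.096, 0.995], [0.001, 0.995, 0.096], [-1.0, 0.001, 0.003]]
```

View pics/w10.png

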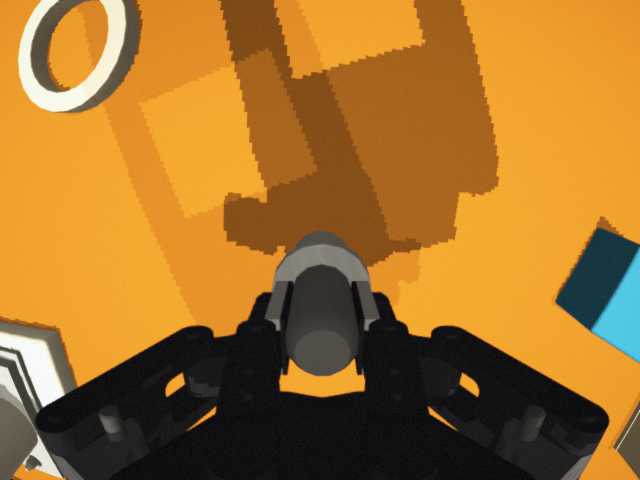

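```bash
python3 - <<'E'
from h import *
u=np.array([-.4207,-.0405,.9063]);O=np.array([.5773,-.0747,.075]);tip=O+.024*u
print("tip",tip)
ims=[]
for n,f in (("w8",1),("w6",1),("w1",1),("top0",0),("side0",0)):
    c=dict(np.load(n+".npz"));P=cloud(c,f)
    im=c["image"].copy()
    p=proj(c,[tip,O],f);print(n,p.round(1).tolist())
    cx,cy=p.mean(0).astype(int)
    k=30 if f else 18
    cr=im[cy-k:cy+k,cx-k:cx+k];cr=cv2.resize(cr,(260,260),interpolation=cv2.INTER_CUBIC)
    for q,col in zip(p,((255,0,0),(0,255,0))):
        z=((q-[cx-k,cy-k]+.5)*260/(2*k)).astype(int);cv2.circle(cr,tuple(int(i) for i in z),3,col,-1)
    ims.append(cr)
    # stem points: distance from axis
    d=P-O;s=d@u;r=np.linalg.norm(d-s[...,None]*u,axis=2)
    m=(s>.004)&(s<.030)&(r<.012);q=d[m];print(m.sum(),"s max",s[m].max(),"lateral mean",(q-(q@u)[:,None]*u).mean(0).round(4))
cv2.imwrite("pics/nip.png",np.vstack([np.hstack(ims[:3]),np.hstack(ims[3:]+[ims[0]*0])])[:,:,::-1])
E
```

```text
tip [ 0.5672032 -0.075672   0.0967512]
w8 [[168.9, 188.1], [178.9, 195.5]]
254 s max 0.023476543458683014 lateral mean [0.0011 0.0029 0.0006]
w6 [[131.0, 216.4], [146.2, 223.7]]
400 s max 0.023831626561316935 lateral mean [0.0005 0.0033 0.0004]
w1 [[241.4, 337.5], [246.5, 335.3]]
182 s max 0.023944777095131622 lateral mean [-0.0009  0.0016 -0.0004]
top0 [[336.6, 200.1], [335.9, 198.4]]
23 s max 0.02959335086254059 lateral mean [0.0013 0.0008 0.0007]
side0 [[282.2, 213.9], [279.0, 219.0]]
34 s max 0.026147312391669997 lateral mean [0.0035 0.0028 0.0018]
```

View pics/nip.png

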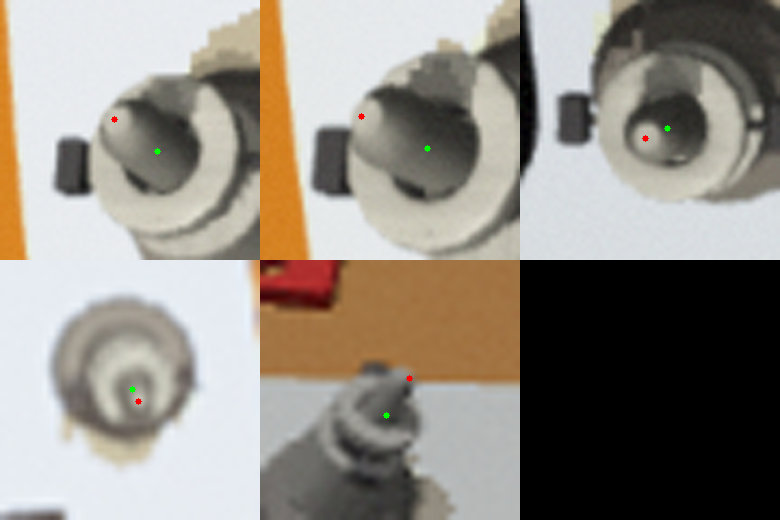

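```bash
python3 - <<'E'
from h import *
u=np.array([-.4207,-.0405,.9063]);O=np.array([.5773,-.0747,.075]);tip=O+.024*u
e1=np.cross([0,1,0],u);e1/=np.linalg.norm(e1);e2=np.cross(u,e1)
ims=[]
t=np.linspace(0,2*np.pi,60)
for n in ("w8","w6","w1"):
    c=dict(np.load(n+".npz"));im=c["image"]
    p=proj(c,[tip],1)[0];cx,cy=(p+.5).astype(int);k=22;S=6
    cr=cv2.resize(im[cy-k:cy+k,cx-k:cx+k],None,fx=S,fy=S,interpolation=cv2.INTER_CUBIC);raw=cr.copy()
    for s,r in ((.024,.003),(.017,.007),(0,.018),(0,.007)):
        C=O+s*u+r*(np.cos(t)[:,None]*e1+np.sin(t)[:,None]*e2);q=((proj(c,C,1)-[cx-k,cy-k]+.5)*S).astype(np.int32)
        cv2.polylines(cr,[q],True,(255,0,0),1)
    ims.append(np.vstack([raw,cr]))
cv2.imwrite("pics/nip2.png",np.hstack(ims)[:,:,::-1])
E
```

```text
(no output)
```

View pics/nip2.png

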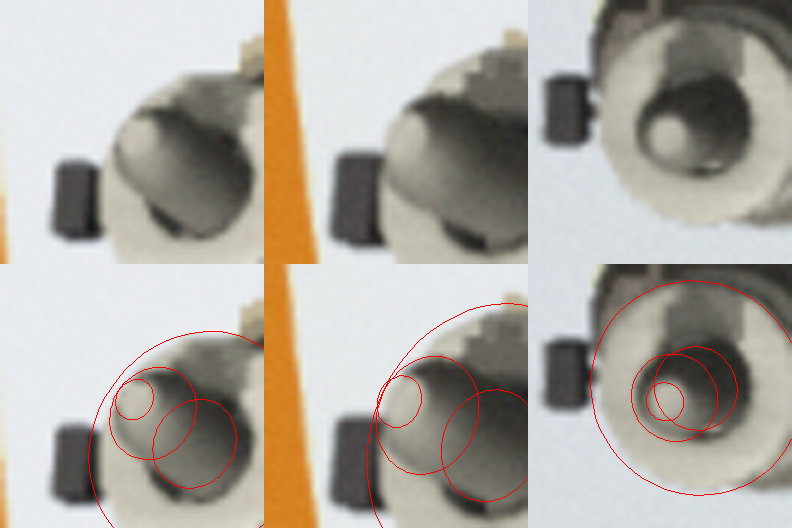

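{"name": "arm_command", "arguments": {
  "series": [
    [0, 0, 0, 0, 0, 0.03, 1],
    [0, 0, 0, 0, 0, 0.08, 1],
    [0, 0, 0, 0, 0, 0.13, 1],
    [0, 0, 0, 0, 0, 0.18, 1],
    [0, 0, 0, 0, 0, 0.21, 1],
    [0, 0, 0, 0, 0, 0.21, 1],
    [0, 0, 0, 0, 0, 0.21, 1],
    [0, 0, 0, 0, 0, 0.21, 1]
  ]
}}

```text
clock: 12.6
ee_pos: [0.4109, 0.3005, 0.2588]
ee_rot: [0.705, -0.034, 0.707, 0.034]
wrist_force: [-0.6, 0.3, -2.5]
grip_width: 0.0238
```

```bash
python3 snap.py wrist:w11 side:s11; cat > cp.py <<'E'
from h import *
import sys
from station import sensors
s=sensors.read_state();M=Rq(s["ee_rot"]).as_matrix();p0=np.array(s["ee_pos"])
n=sys.argv[1]
c=dict(np.load(n+".npz"));P=cloud(c,True)
T=(P-p0)@M   # tool coords
for x0,x1 in ((-.048,-.039),(-.0475,-.042),(-.004,.01),(.001,.014),(.014,.06)):
    m=(T[...,0]>x0)&(T[...,0]<x1)&(np.hypot(T[...,1],T[...,2])<.03)
    q=T[m]
    if m.sum()<5: print(x0,m.sum());continue
    print(x0,m.sum(),q.min(0).round(4),q.max(0).round(4),np.round(cv2.minEnclosingCircle((q[:,1:]*1000).astype(np.float32))[0],2),cv2.minEnclosingCircle((q[:,1:]*1000).astype(np.float32))[1])
E
python3 cp.py w11
```

```text
t 12.6 pos [0.4109 0.3005 0.2588] F [-0.56  0.25 -2.49] M [-0.01  0.05  0.05] w 0.0238
[[-0.003, -0.096, 0.995], [-0.001, 0.995, 0.096], [-1.0, -0.001, -0.003]]
-0.048 4683 [-0.048  -0.0293 -0.0141] [-0.039   0.0294  0.0101] [ 0.04 -6.35] 29.31726837158203
-0.0475 3454 [-0.0475 -0.0293 -0.0141] [-0.042   0.0294  0.0081] [ 0.04 -6.35] 29.31726837158203
-0.004 2738 [-0.004  -0.0213 -0.0234] [ 0.01    0.0216 -0.0015] [ 0.13 -3.3 ] 21.490041732788086
0.001 2624 [ 0.001  -0.0213 -0.0235] [ 0.0138  0.0216 -0.0015] [ 0.13 -3.3 ] 21.490041732788086
0.014 352 [ 0.0323 -0.0139 -0.0177] [ 0.0525  0.0143 -0.0085] [ 0.22 -8.7 ] 14.112374305725098
```

View pics/w11.png

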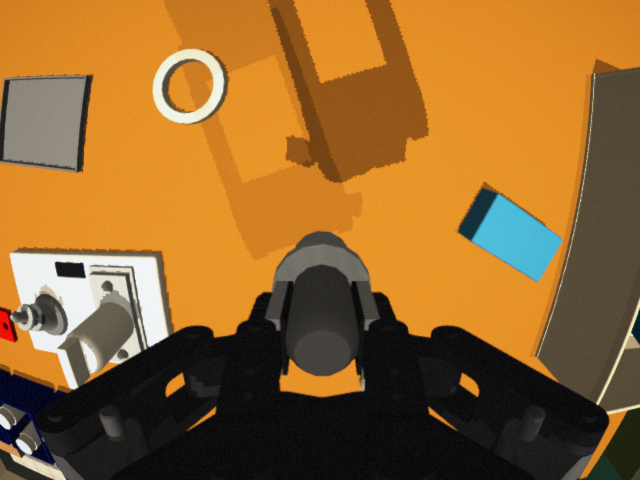

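{"name": "arm_command", "arguments": {
  "series": [
    [0.0418, -0.4343, 0, 0.1, -0.378, 0.01, 1],
    [0.0418, -0.4343, 0, 0.1, -0.378, 0.01, 1],
    [0.0418, -0.4343, 0, 0.1, -0.378, 0.01, 1],
    [0.0418, -0.4343, 0, 0.1, -0.378, 0.01, 1],
    [0.0418, -0.4343, 0, 0.1, -0.378, 0.01, 1],
    [0.0418, -0.4343, 0, 0.1, -0.378, 0.01, 1],
    [0.0418, -0.4343, 0, 0.1, -0.378, 0.01, 1],
    [0.0418, -0.4343, 0, 0.1, -0.378, 0.01, 1],
    [0.0418, -0.4343, 0, 0.1, -0.378, 0.01, 1],
    [0.0418, -0.4343, 0, 0.1, -0.378, 0.01, 1],
    [0.0418, -0.4343, 0, 0.1, -0.378, 0.01, 1],
    [0.0418, -0.4343, 0, 0.1, -0.378, 0.01, 1]
  ]
}}

```text
clock: 13.9
ee_pos: [0.5115, -0.0753, 0.27]
ee_rot: [0.842, -0.026, 0.537, 0.042]
wrist_force: [-0.1, 0.4, -2.4]
grip_width: 0.0239
```

```bash
python3 snap.py wrist:w12
```

```text
t 13.9 pos [ 0.5115 -0.0753  0.27  ] F [-0.09  0.38 -2.35] M [-0.05  0.35  0.05] w 0.0239
[[0.42, -0.098, 0.902], [0.042, 0.995, 0.089], [-0.907, 0.001, 0.422]]
```

View pics/w12.png

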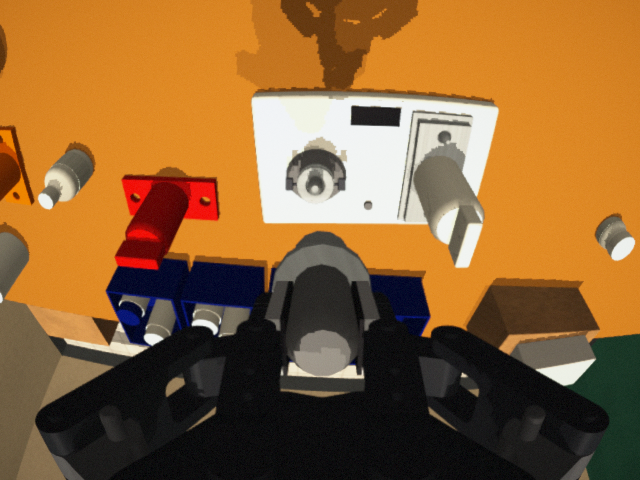

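```bash
cat > nip.py <<'E'
from h import *
import sys
n=sys.argv[1];f=n[0]=="w"
O=np.array([float(a) for a in sys.argv[2].split(",")]) if len(sys.argv)>2 else np.array([.5775,-.0738,.075])
u=np.array([-.4207,-.0405,.9063]);tip=O+.024*u
e1=np.cross([0,1,0],u);e1/=np.linalg.norm(e1);e2=np.cross(u,e1);t=np.linspace(0,2*np.pi,60)
c=dict(np.load(n+".npz"));im=c["image"]
p=proj(c,[tip],f)[0];cx,cy=(p+.5).astype(int);k=25;S=12
cr=cv2.resize(im[cy-k:cy+k,cx-k:cx+k],None,fx=S,fy=S,interpolation=cv2.INTER_CUBIC)
cr=cr[:,:];raw=cr.copy()
for s,r in ((.024,.003),(.017,.007),(0,.018)):
    C=O+s*u+r*(np.cos(t)[:,None]*e1+np.sin(t)[:,None]*e2);q=((proj(c,C,f)-[cx-k,cy-k]+.5)*S).astype(np.int32)
    cv2.polylines(cr,[q],True,(255,0,0),1)
cv2.imwrite(f"pics/nip_{n}.png",cv2.resize(np.hstack([raw,cr]),(800,400))[:,:,::-1]);print(p, "1px in x/y ->",(plane(c,[p+[1,0],p+[0,1]],tip[2],f)-tip).round(5))
E
python3 nip.py w12
```

```text
[315.21223267 189.31042707] 1px in x/y -> [[-9.00e-05  8.70e-04 -0.00e+00]
 [ 1.04e-03  9.00e-05 -0.00e+00]]
```

View pics/nip_w12.png

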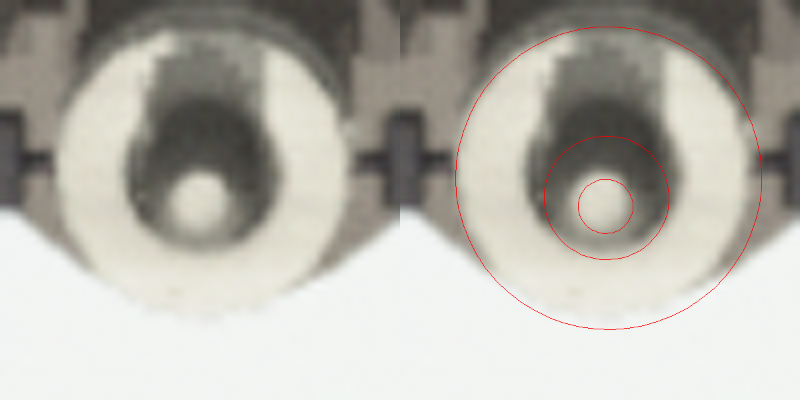

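{"name": "arm_command", "arguments": {
  "series": [
    [0, 0, 0, 0.0254, -0.001, -0.04, 1],
    [0, 0, 0, 0.0254, -0.001, -0.08, 1],
    [0, 0, 0, 0.0254, -0.001, -0.1, 1],
    [0, 0, 0, 0.0254, -0.001, -0.107, 1],
    [0, 0, 0, 0.0254, -0.001, -0.107, 1],
    [0, 0, 0, 0.0254, -0.001, -0.107, 1],
    [0, 0, 0, 0.0254, -0.001, -0.107, 1]
  ]
}}

```text
clock: 14.65
ee_pos: [0.5386, -0.0785, 0.1656]
ee_rot: [0.843, -0.027, 0.535, 0.04]
wrist_force: [0.2, 0.9, -1.8]
grip_width: 0.0242
```

```bash
python3 snap.py wrist:w13 side:s13 top:t13; python3 cp.py w13;  python3 nip.py w13 .5769,-.0743,.075;  python3 - <<'E'
import cv2,numpy as np
s=cv2.imread("pics/s13.png");t=cv2.imread("pics/t13.png")
cv2.imwrite("pics/c13.png",np.hstack([cv2.resize(s[150:270,220:340],(400,400),interpolation=cv2.INTER_CUBIC),cv2.resize(t[150:250,290:390],(400,400),interpolation=cv2.INTER_CUBIC)]))
E
```

```text
t 14.65 pos [ 0.5386 -0.0785  0.1656] F [ 0.2   0.9  -1.78] M [-0.1   0.35 -0.  ] w 0.0242
[[0.424, -0.096, 0.901], [0.039, 0.995, 0.088], [-0.905, -0.002, 0.425]]
-0.048 4726 [-0.048  -0.0292 -0.0136] [-0.039   0.0292  0.0111] [-0.01 -6.74] 29.207748413085938
-0.0475 3494 [-0.0475 -0.0292 -0.0136] [-0.042   0.0292  0.0087] [-0.02 -6.81] 29.19817352294922
-0.004 2743 [-0.004  -0.0214 -0.0231] [ 0.01    0.0216 -0.0011] [ 0.1  -2.85] 21.52611541748047
0.001 2606 [ 0.001  -0.0214 -0.0234] [ 0.0131  0.0216 -0.0011] [ 0.1  -2.85] 21.52611541748047
0.014 350 [ 0.0321 -0.0136 -0.0175] [ 0.0526  0.013  -0.0091] [-0.3  -9.27] 13.344037055969238
[321.72406766 243.99680012] 1px in x/y -> [[-6.0e-05  6.1e-04 -0.0e+00]
 [ 8.1e-04  8.0e-05 -0.0e+00]]
```

View pics/c13.png

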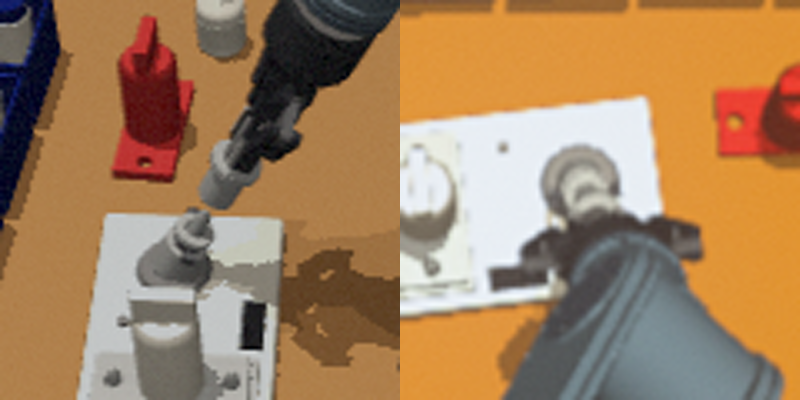

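View pics/w13.png

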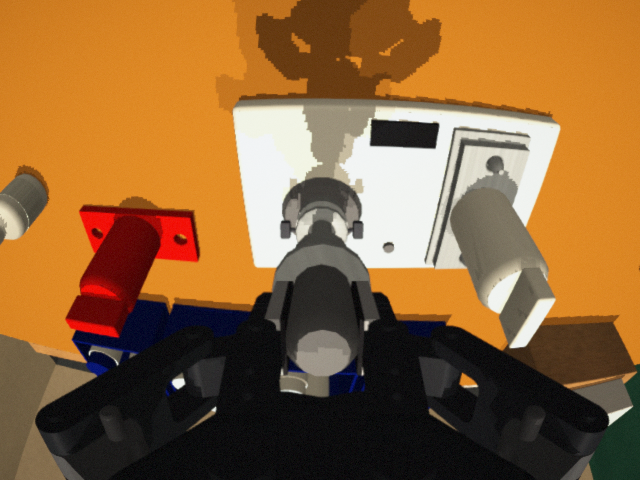

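{"name": "arm_command", "arguments": {
  "series": [
    [0, 0, 0, 0, 0, 0, 1],
    [0, 0, 0, 0, 0, 0, 1]
  ]
}}

```text
clock: 15.0
ee_pos: [0.5376, -0.0782, 0.1639]
ee_rot: [0.843, -0.026, 0.536, 0.04]
wrist_force: [-0.1, -0.2, -2.0]
grip_width: 0.0239
```

```bash
python3 - <<'E'
from h import *
from station import sensors,cams
u=np.array([-.4207,-.0405,.9063]);O=np.array([.5769,-.0743,.075])
for i in range(6):
    s=sensors.read_state();M=Rq(s["ee_rot"]).as_matrix();p=np.array(s["ee_pos"])
    a=p-.0014*M[:,2]; d=a-O;L=d@u;m=a+M[:,0]*.0523
    dm=m-O;print(p.round(4),"x",M[:,0].round(4),"L",L.round(4),"mouth s",(dm@u).round(4),"lat",(dm-(dm@u)*u).round(4),s["clock"])
    cams.read_camera("top")
E
```

```text
[ 0.5376 -0.0782  0.1639] x [ 0.4211  0.0402 -0.9061] L 0.0973 mouth s 0.045 lat [ 0.0004 -0.0001  0.0002] 15.0
[ 0.5375 -0.0782  0.1638] x [ 0.4209  0.0403 -0.9062] L 0.0972 mouth s 0.0449 lat [ 0.0003 -0.0001  0.0001] 15.05
[ 0.5375 -0.0782  0.1637] x [ 0.4207  0.0404 -0.9063] L 0.0971 mouth s 0.0448 lat [ 0.0002 -0.      0.0001] 15.1
[ 0.5375 -0.0781  0.1636] x [ 0.4206  0.0405 -0.9063] L 0.0971 mouth s 0.0448 lat [ 0.0001 -0.      0.0001] 15.15
[ 0.5375 -0.0781  0.1636] x [ 0.4206  0.0405 -0.9063] L 0.097 mouth s 0.0447 lat [ 0.0001 -0.      0.0001] 15.2
[ 0.5375 -0.0781  0.1636] x [ 0.4206  0.0405 -0.9064] L 0.097 mouth s 0.0447 lat [ 0.0001 -0.      0.0001] 15.25
```

{"name": "arm_command", "arguments": {
  "series": [
    [0, 0, 0, 0.0042, 0.0004, -0.0091, 1],
    [0, 0, 0, 0.0084, 0.0008, -0.0181, 1],
    [0, 0, 0, 0.0105, 0.001, -0.0227, 1],
    [0, 0, 0, 0.0122, 0.0012, -0.0263, 1],
    [0, 0, 0, 0.0139, 0.0013, -0.0299, 1],
    [0, 0, 0, 0.0139, 0.0013, -0.0299, 1],
    [0, 0, 0, 0.0139, 0.0013, -0.0299, 1]
  ]
}}

```text
clock: 16.0
ee_pos: [0.5515, -0.0768, 0.1337]
ee_rot: [0.842, -0.026, 0.537, 0.041]
wrist_force: [-0.3, -0.5, -2.2]
grip_width: 0.0234
```

```bash
cat > ps.py <<'E'
from h import *
from station import sensors,cams
u=np.array([-.4207,-.0405,.9063]);O=np.array([.5769,-.0743,.075])
s=sensors.read_state();M=Rq(s["ee_rot"]).as_matrix();p=np.array(s["ee_pos"])
a=p-.0014*M[:,2];m=a+M[:,0]*.0523;dm=m-O;F=np.array(s["wrist_force"])
print(s["clock"],p.round(4),"x",M[:,0].round(4),"mouth s",(dm@u).round(4),"lat",(dm-(dm@u)*u).round(4),"F",F.round(2),"axial",(F@u).round(2),"M",np.round(s["wrist_torque"],2),"w",s["grip_width"])
E
python3 ps.py; python3 snap.py wrist:w14 side:s14; python3 - <<'E'
import cv2,numpy as np
s=cv2.imread("pics/s14.png");t=cv2.imread("pics/w14.png")
cv2.imwrite("pics/c14.png",np.hstack([cv2.resize(s[180:260,240:320],(400,400),interpolation=cv2.INTER_CUBIC),cv2.resize(t[160:320,240:400],(400,400),interpolation=cv2.INTER_CUBIC)]))
E
```

```text
16.0 [ 0.5515 -0.0768  0.1337] x [ 0.4206  0.0406 -0.9063] mouth s 0.0117 lat [ 0.0002 -0.      0.0001] F [-0.27 -0.53 -2.2 ] axial -1.85 M [-0.01  0.36  0.05] w 0.023356395441752695
t 16.0 pos [ 0.5515 -0.0768  0.1337] F [-0.27 -0.53 -2.2 ] M [-0.01  0.36  0.05] w 0.0234
[[0.421, -0.096, 0.902], [0.041, 0.995, 0.087], [-0.906, -0.0, 0.423]]
```

View pics/c14.png

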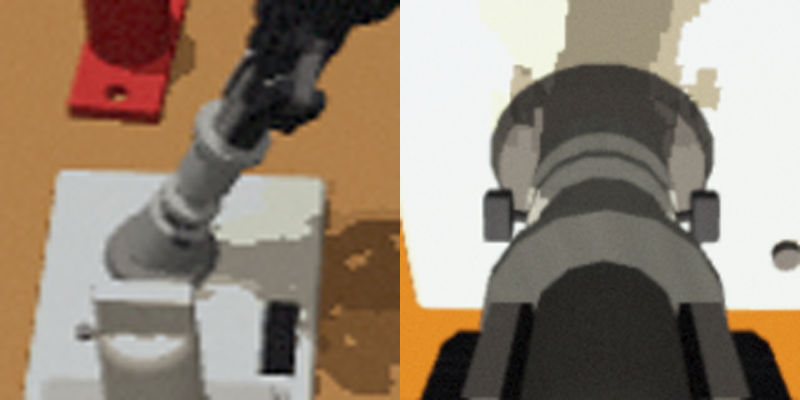

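{"name": "arm_command", "arguments": {
  "series": [
    [0, 0, 0, 0.0017, 0.0002, -0.0036, 1],
    [0, 0, 0, 0.0034, 0.0003, -0.0073, 1],
    [0, 0, 0, 0.0045, 0.0004, -0.0096, 1],
    [0, 0, 0, 0.0045, 0.0004, -0.0096, 1],
    [0, 0, 0, 0.0045, 0.0004, -0.0096, 1]
  ]
}}

```text
clock: 16.6
ee_pos: [0.5559, -0.0763, 0.1239]
ee_rot: [0.842, -0.026, 0.537, 0.041]
wrist_force: [-0.3, 0.4, -2.7]
grip_width: 0.0238
```

```bash
python3 ps.py
```

```text
16.6 [ 0.5559 -0.0763  0.1239] x [ 0.4204  0.0407 -0.9064] mouth s 0.001 lat [ 0.0001 -0.      0.    ] F [-0.26  0.42 -2.7 ] axial -2.35 M [-0.07  0.39 -0.06] w 0.023806020973782368
```

{"name": "arm_command", "arguments": {
  "series": [
    [0, 0, 0, 0.0004, 0, -0.0009, 1],
    [0, 0, 0, 0.0008, 0.0001, -0.0018, 1],
    [0, 0, 0, 0.0013, 0.0001, -0.0027, 1],
    [0, 0, 0, 0.0013, 0.0001, -0.0027, 1]
  ]
}}

```text
clock: 17.0
ee_pos: [0.5573, -0.0764, 0.1218]
ee_rot: [0.843, -0.026, 0.537, 0.04]
wrist_force: [-4.8, -0.8, 5.1]
grip_width: 0.0241
```

```bash
python3 ps.py
```

```text
17.0 [ 0.5573 -0.0764  0.1218] x [ 0.421   0.0402 -0.9061] mouth s -0.0016 lat [ 0.0005 -0.0002  0.0002] F [-4.81 -0.78  5.08] axial 6.66 M [-0.06  0.74  0.  ] w 0.024053018100786364
```

{"name": "arm_command", "arguments": {
  "series": [
    [0, 0, 0, 0.0008, 0.0001, -0.0018, 1],
    [0, 0, 0, 0.0017, 0.0002, -0.0036, 1],
    [0, 0, 0, 0.0025, 0.0002, -0.0054, 1],
    [0, 0, 0, 0.0034, 0.0003, -0.0073, 1],
    [0, 0, 0, 0.0034, 0.0003, -0.0073, 1],
    [0, 0, 0, 0.0034, 0.0003, -0.0073, 1]
  ]
}}

```text
clock: 17.6
ee_pos: [0.5607, -0.0761, 0.1143]
ee_rot: [0.842, -0.026, 0.537, 0.04]
wrist_force: [-5.9, 0.1, 5.1]
grip_width: 0.0239
```

```bash
python3 ps.py; python3 snap.py wrist:w15 side:s15; python3 - <<'E'
import cv2,numpy as np
s=cv2.imread("pics/s15.png");t=cv2.imread("pics/w15.png")
cv2.imwrite("pics/c15.png",np.hstack([cv2.resize(s[180:260,240:320],(400,400),interpolation=cv2.INTER_CUBIC),cv2.resize(t[160:320,240:400],(400,400),interpolation=cv2.INTER_CUBIC)]))
E
```

```text
17.6 [ 0.5607 -0.0761  0.1143] x [ 0.4209  0.0403 -0.9062] mouth s -0.0098 lat [ 0.0005 -0.0002  0.0002] F [-5.93  0.15  5.05] axial 7.06 M [-0.01  0.67  0.02] w 0.023882158357748456
t 17.6 pos [ 0.5607 -0.0761  0.1143] F [-5.93  0.15  5.05] M [-0.01  0.67  0.02] w 0.0239
[[0.421, -0.096, 0.902], [0.04, 0.995, 0.087], [-0.906, -0.0, 0.423]]
```

View pics/c15.png

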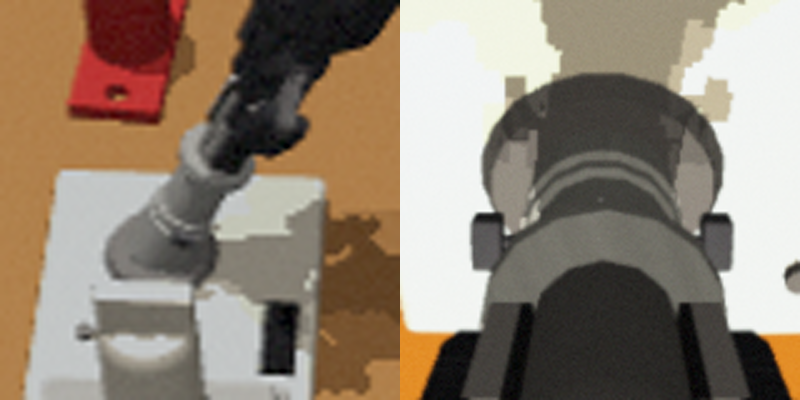

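{"name": "arm_command", "arguments": {
  "series": [
    [0, 0, 0, 0.0002, 0, -0.0007, 1],
    [0, 0, 0, 0.0004, 0, -0.0014, 1],
    [0, 0, 0, 0.0005, 0, -0.0018, 1],
    [0, 0, 0, 0.0005, 0, -0.0018, 1],
    [0, 0, 0, 0.0005, 0, -0.0018, 1],
    [0, 0, 0, 0.0005, 0, -0.0018, 1]
  ]
}}

```text
clock: 18.3
ee_pos: [0.5611, -0.0761, 0.1139]
ee_rot: [0.843, -0.026, 0.536, 0.041]
wrist_force: [-15.4, -1.1, 21.2]
grip_width: 0.0237
```

```bash
python3 ps.py
```

```text
18.3 [ 0.5611 -0.0761  0.1139] x [ 0.422   0.04   -0.9057] mouth s -0.0103 lat [ 0.0007 -0.0002  0.0003] F [-15.44  -1.07  21.16] axial 25.71 M [0.17 1.43 0.17] w 0.023728096741437513
```

{"name": "arm_command", "arguments": {
  "series": [
    [0, 0, 0, -0.0003, 0, 0.0005, 1],
    [0, 0, 0, -0.0003, 0, 0.0005, 1],
    [0, 0, 0, -0.0003, 0, 0.0005, 1],
    [0, 0, 0, -0.0003, 0, 0.0005, 1],
    [0, 0, 0, -0.0003, 0, 0.0005, 1]
  ]
}}

```text
clock: 18.8
ee_pos: [0.561, -0.0761, 0.114]
ee_rot: [0.843, -0.026, 0.536, 0.041]
wrist_force: [-10.8, -0.7, 15.2]
grip_width: 0.0241
```

```bash
python3 ps.py; python3 snap.py wrist:w16 side:s16 ; python3 ps.py; python3 cp.py w16; python3 - <<'E'
import cv2,numpy as np
s=cv2.imread("pics/s16.png");t=cv2.imread("pics/w16.png")
cv2.imwrite("pics/c16.png",np.hstack([cv2.resize(s[170:310,220:320],(400,560),interpolation=cv2.INTER_CUBIC),cv2.resize(t[90:370,240:440],(400,560),interpolation=cv2.INTER_CUBIC)]))
E
```

```text
18.8 [ 0.561  -0.0761  0.114 ] x [ 0.4219  0.0401 -0.9058] mouth s -0.0102 lat [ 0.0006 -0.0002  0.0003] F [-10.78  -0.67  15.18] axial 18.31 M [0.09 0.97 0.09] w 0.02407986404341598
t 18.8 pos [ 0.561  -0.0761  0.114 ] F [-10.78  -0.67  15.18] M [0.09 0.97 0.09] w 0.0241
[[0.422, -0.096, 0.902], [0.04, 0.995, 0.088], [-0.906, -0.001, 0.424]]
18.9 [ 0.561  -0.0761  0.114 ] x [ 0.4218  0.0401 -0.9058] mouth s -0.0102 lat [ 0.0006 -0.0002  0.0003] F [-11.02  -0.32  15.07] axial 18.3 M [0.15 1.06 0.1 ] w 0.02383356529680116
-0.048 4630 [-0.048  -0.0292 -0.0146] [-0.039   0.0291  0.0081] [-0.06 -7.13] 29.118513107299805
-0.0475 3469 [-0.0475 -0.0292 -0.0144] [-0.042   0.0291  0.0081] [-0.06 -7.13] 29.118513107299805
-0.004 2751 [-0.004  -0.0211 -0.024 ] [ 0.0099  0.0217 -0.0022] [ 0.29 -3.6 ] 21.461320877075195
0.001 2648 [ 0.001  -0.0211 -0.0243] [ 0.0137  0.0217 -0.0022] [ 0.29 -3.66] 21.462736129760742
0.014 1373 [ 0.0311 -0.0289 -0.0202] [0.0599 0.0292 0.0039] [ 0.04 -2.2 ] 29.218353271484375
```

View pics/c16.png

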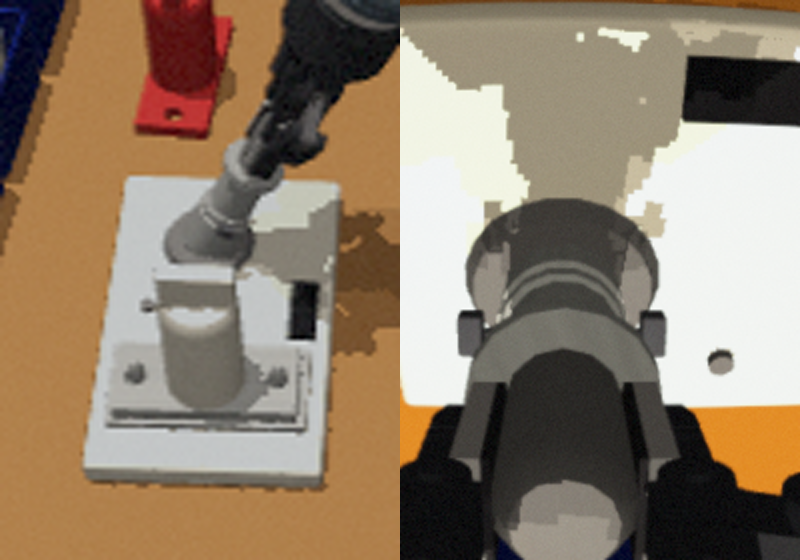

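View pics/w16.png

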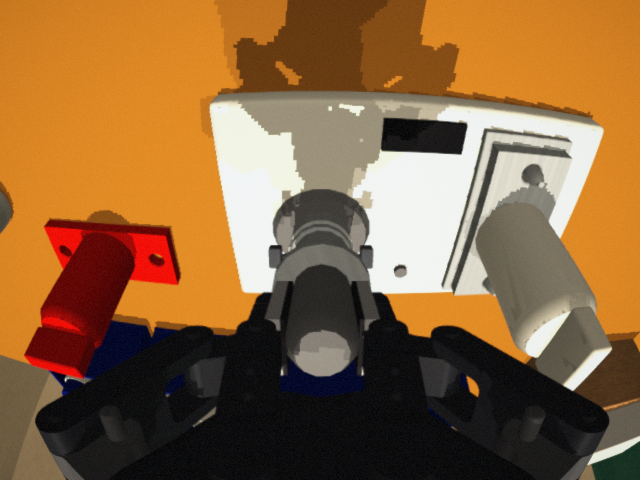

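```bash
python3 -c "
from station import ticket
print(ticket.hand_in())"
```

```text
the job is handed in; nothing more can be done
None
```

I set the canister on the doser's two pegs, let go of it, and pressed the coupler over the tilted nipple. I handed the job in at about 19 s, with the gripper still holding the coupler down.

**Canister:** After release the wrist camera read the flange top at 34.7 mm (nominal 36) and the bar top at 148.4 mm (nominal 150). That camera reads about 1.5 mm low on this object, so both agree with fully home. It stands level and both pegs show through the holes. The side camera's tilt estimate differed, but it was a rough one from few points.

**Coupler:** The mouth ended 10.2 mm down the axis by the nominal pose, tilted within about 0.1° of the nipple and about 0.7 mm to the side. The contact force along the axis was about 20 N, above the spring's 11 N at the stop, so the collar is at the bottom of its travel. That depth is inferred from the arm's pose and the force; I did not measure the collar itself.

**What disagreed:**
- **Fingertip position:** The fingertips were not 22 mm ahead of the reported TCP. Shut, they stand about level with it.
- **First grasp missed:** Because of that, the jaws shut on top of the canister bar with about 5 N. I reopened, went about 23 mm lower and gripped it properly. The coupler grasp used the corrected value.
- **Peak force:** The press briefly reached about 28 N before I eased it off.

I did not touch the other things on the counter.

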